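# Get the soap loaf out from behind the bottles

### The job

First move the three bottles that stand in front of the marbled soap loaf to the blue metal tray and stand them there upright, leaving the loaf where it is meanwhile. With all three on the tray, fetch the loaf and lay it on the bed of the wire cutter, between the white rails and end stops; then put every bottle back, upright, on the very spot of the curing board where it stood at the start. Set things down rather than dropping them, let no bottle fall over, and leave the two small soap bars on the board and the tray where they are.

Things in the scene. Friction and masses are not known exactly. Their poses are not given: they have to be found in the camera images.
- loaf: Soap loaf, pale yellow with charcoal-black swirls, 60 mm (x) x 120 mm (y) x 55 mm high, about 0.4 kg. Origin: centre of its underside; x across (the 60 mm to grip), y along its length, z up. It lies on the curing board behind the bottles, with about 12 mm between them, so there is no room for a finger until they are gone.
- amber_bottle: Brown amber bottle with a black cap and a cream label band, 46 mm diameter, 130 mm tall, about 0.22 kg; straight-sided up to 112 mm, then a narrower 35 mm cap. Origin: centre of its underside, z up. Stands upright at the start on one of the three cork spots of the board; which spot varies.
- blue_bottle: Dark blue bottle with a white cap and a cream label band, 46 mm diameter, 130 mm tall, about 0.22 kg; straight-sided up to 112 mm, then a narrower 35 mm cap. Origin: centre of its underside, z up. Stands upright at the start on one of the three cork spots of the board; which spot varies.
- white_bottle: White bottle with a red cap and a red label band, 46 mm diameter, 130 mm tall, about 0.22 kg; straight-sided up to 112 mm, then a narrower 35 mm cap. Origin: centre of its underside, z up. Stands upright at the start on one of the three cork spots of the board; which spot varies.
- board: Wooden curing board, fixed, 190 (x) x 250 (y) mm, top 14 mm above its origin (centre of underside; x away from the robot at yaw 0, z up). Three flush cork spots, 58 mm, at x -50, y -82, -20 and 42 mm in its frame; a bottle stands within 3 mm of the centre of each. The loaf lies at about x 15, y -20 mm. A ledge 10 mm wide and 10 mm above the top runs along the +x edge.
- tray: Flat blue enamelled metal tray with a white rim, fixed to the table, 200 mm (x) x 220 mm (y), floor 4 mm and rim 12 mm above its origin, rim 3 mm thick; origin: centre of its underside, z up. The side area for the bottles; the oat-coloured soap bar lies in its far part, the part at x below 25 mm in its frame is empty.
- cutter: Soap wire cutter, fixed: pale wooden base, bed 18 mm above its origin (underside, below the bed's centre; z up). White rails 82 mm apart in x and end stops 150 mm apart in y rise 12 mm above the bed. The loaf lies with its length along the cutter's y, either way round. A steel wire arch 74 mm high, posts at x +-55 mm, stands at y +100 mm.
- green_bar: Small sage-green soap bar, 50 x 60 x 25 mm high, lying on the board at the +y end of the loaf, at about x = 25, y = 85 mm in the board's frame. Origin: centre of its underside. Leave it alone.
- oat_bar: Small oat-beige soap bar, 50 x 75 x 25 mm high, lying on the tray at about x = 62, y = 0 mm in the tray's frame. Origin: centre of its underside. Leave it alone.

How it is judged:
On the way, in this order (a step that is already met when the one before it is completed fails the run):
1. all three bottles stand upright on the tray, the loaf still within 20 mm of its starting place (x of amber_bottle in the frame of tray between -0.095 and 0.095 m and y of amber_bottle in the frame of tray between -0.105 and 0.105 m and z of amber_bottle in the frame of tray between -0.002 and 0.01 m and angle between each of amber_bottle, blue_bottle, white_bottle's own z axis and vertical below 0.1 rad and linear speed of each of amber_bottle, blue_bottle, white_bottle below 0.03 m/s and x of blue_bottle in the frame of tray between -0.095 and 0.095 m and y of blue_bottle in the frame of tray between -0.105 and 0.105 m and z of blue_bottle in the frame of tray between -0.002 and 0.01 m and x of white_bottle in the frame of tray between -0.095 and 0.095 m and y of white_bottle in the frame of tray between -0.105 and 0.105 m and z of white_bottle in the frame of tray between -0.002 and 0.01 m and distance of loaf from where it was at the start of the episode below 0.02 m), for 0.2 s.
2. the loaf lies on the cutter's bed while the three bottles stand on the tray (x of loaf in the frame of cutter between -0.015 and 0.015 m and y of loaf in the frame of cutter between -0.02 and 0.02 m and z of loaf in the frame of cutter between 0.013 and 0.024 m and angle between the y axis of loaf and the y axis of cutter, either way round below 0.2 rad and angle between each of loaf, amber_bottle, blue_bottle, white_bottle's own z axis and vertical below 0.1 rad and linear speed of loaf below 0.02 m/s and x of amber_bottle in the frame of tray between -0.095 and 0.095 m and y of amber_bottle in the frame of tray between -0.105 and 0.105 m and z of amber_bottle in the frame of tray between -0.002 and 0.01 m and linear speed of each of amber_bottle, blue_bottle, white_bottle below 0.03 m/s and x of blue_bottle in the frame of tray between -0.095 and 0.095 m and y of blue_bottle in the frame of tray between -0.105 and 0.105 m and z of blue_bottle in the frame of tray between -0.002 and 0.01 m and x of white_bottle in the frame of tray between -0.095 and 0.095 m and y of white_bottle in the frame of tray between -0.105 and 0.105 m and z of white_bottle in the frame of tray between -0.002 and 0.01 m), for 0.2 s.
At the end, for the whole second after the job is handed in: The loaf lies flat and at rest on the cutter's bed between rails and stops (within 15 mm across and 20 mm along of the bed's centre, within 0.2 rad of the bed's direction), and every bottle stands upright and at rest within 15 mm of where it stood at the start (x of loaf in the frame of cutter between -0.015 and 0.015 m and y of loaf in the frame of cutter between -0.02 and 0.02 m and z of loaf in the frame of cutter between 0.013 and 0.024 m and angle between the y axis of loaf and the y axis of cutter, either way round below 0.2 rad and angle between each of loaf, amber_bottle, blue_bottle, white_bottle's own z axis and vertical below 0.1 rad and linear speed of each of loaf, amber_bottle, blue_bottle, white_bottle below 0.02 m/s and distance of each of amber_bottle, blue_bottle, white_bottle from where it was at the start of the episode below 0.015 m); the robot touches nothing.
It fails at once if a bottle is tipped over (angle between any of amber_bottle, blue_bottle, white_bottle's own z axis and vertical above 0.8 rad).
It fails at once if a bottle or the loaf is dropped: it is more than 50 mm above the table with no finger on it ((height (world z) of amber_bottle above 0.05 m and contact force between the fingers and amber_bottle below 0.01 N) or (height (world z) of blue_bottle above 0.05 m and contact force between the fingers and blue_bottle below 0.01 N) or (height (world z) of white_bottle above 0.05 m and contact force between the fingers and white_bottle below 0.01 N) or (height (world z) of loaf above 0.05 m and contact force between the fingers and loaf below 0.01 N)).
It fails at once if one of the two small soap bars is moved by more than 20 mm (distance of any of green_bar, oat_bar from where it was at the start of the episode above 0.02 m).
It also fails if it takes over 147 s, if anything falls off the work surface, if the arm or the gripper's body presses on something with over 40 N, if the wrist force passes 120 N, or if a joint passes its speed limit or range.

### The arm

A 6-joint arm with a two-finger parallel gripper is mounted at the origin on the work surface. World frame = base frame: x ahead of the robot, y to its left, z up, the work surface at z = 0. Lengths are in m, angles in rad, forces in N, time in s.
With the tool pointing down it reaches from about 0.3 to 0.775 m from the base axis. Payload 14.6 kg.
Tool frame: the origin (TCP) lies at the very end of the fingers, on their centre line; the grasp point (between the pads) lies 19 mm behind it; x points along the fingers, y is the direction in which the jaws open and shut, and the axes are right-handed (so a half turn about x gives the same grasp; the last joint's range is limited). The gripper opens to 94 mm and grips with 3 to 60 N. Pads are 16 mm wide; open, the fingers measure 119 mm over their backs; the gripper's body (75 mm by 177 mm) begins 78 mm behind the grasp point.
Start: joints at [1.045, 0.3, 1.521, -0, 1.321, -0.067], TCP at [0.244, 0.493, 0.205] pointing down, gripper open.
Joint ranges: [-3.03, 3.03], [-0.79, 2.21], [0.23, 2.52], [-1.04, 4.18], [0, 3.07], [-2.55, 2.55]. Speed limits (rad/s): [2.22, 2.22, 2.57, 3.14, 3.14, 3.14].

### API

Orientations are given as [roll, pitch, yaw] about the fixed x, y, z axes, in that order (R = Rz(yaw) Ry(pitch) Rx(roll)).
In Python, from station import ctrl, viewer, hand_in gives the robot as it stands. The module is installed in compiled form; this text tells all that it offers.
- The arm moves only by the tool play_rows, never from a script. Its argument "deltas" is a list that holds one entry, the list of rows, each a list of 7 numbers: the shift along the tool's x, y, z in mm, then the turn, a rotation vector about the tool's x, y, z in rad, then the finger opening in mm, from 0 to 94. In form: [[[dx, dy, dz, ax, ay, az, gripper], ...]]. A call has 1 to 10 rows; each row shifts and turns the commanded pose from where the row before left it, along the tool's axes as they then stand; what a row does not reach is not made up. A row lasts 1/10 s, in which the tool goes at most 50 mm and 8.59 degrees, less where a joint would pass 70% of its speed; a pose out of reach is approached as far as the arm can. A call with a gripper value outside its range is refused whole. The fingers move at their own pace and stop on an object; "grip_force" is the grip in N (left out, the last holds). Time passes only in rows, so rows that do not move let the fingers close. It gives the time, the measured TCP pose, the force and the opening at its end, in the units of the state.
- ctrl.get_obs(): the state, without advancing time (a new reading comes with each control period).
- viewer.camera(name): name is "side" or "top" or "wrist"; returns a dict with "img" (480x640x3 uint8, red, green, blue), "fx", "fy", "cx", "cy" (pixels), "distortion" ([k1, k2, p1, p2, k3] as OpenCV has them; the pictures are not rectified), "rvec" (rotation vector, rad) and "tvec" (3), from world to camera coordinates, as OpenCV has them. Camera axes: x right, y down, z forward; pixel columns grow to the right and rows downward; lengths in m; the calibration is good to about 2 mm. A picture is of the moment at which its call begins. There is no depth.
- hand_in(): hands the job in, once; it reports no verdict.
The state is a dict: "time_s": time; "qpos": joint angles; "joint_vel": joint speeds; "tau": joint torques, N m; "ee_pos": TCP position; "eef_rot": TCP orientation; "force": force on the tool from outside, world axes, zero at the start; "moment": the same for the moment, N m; "grip_width": finger opening in m.
Only numpy, scipy, OpenCV 4.12 (cv2) and the standard library are available. Lean on these libraries where they do the work, as an engineer would, in place of code of your own. Each camera call takes 0.05 s, during which the arm holds its last target.

## Working session

There is one attempt and no reset: what is moved stays moved. The work goes in short steps, Python scripts to look and compute and a tool call to move; the robot and the scene stay as the last step left them, time stands still between calls to the robot, and variables do not carry over. Pictures are saved under pics/ and viewed, and the job is handed in when it is done.

Besides the shell and the picture viewer there is one more tool, called after "Request:" by a JSON object that holds its "name" and its "arguments", one argument or row to a line. play_rows: Moves the arm, as the interface text tells. Its arguments: {"type":"object","properties":{"deltas":{"type":"array","items":{"type":"array","items":{"type":"array","items":{"type":"number"}}}},"grip_force":{"type":"number"}},"required":["deltas"]}

```bash
mkdir -p pics; cat > h.py <<'E'
import numpy as np, cv2
from station import ctrl, viewer, hand_in
def cam(n):
    c=viewer.camera(n); c['K']=np.array([[c['fx'],0,c['cx']],[0,c['fy'],c['cy']],[0,0,1]]); c['D']=np.array(c['distortion'],float)
    c['R']=cv2.Rodrigues(np.array(c['rvec'],float))[0]; c['t']=np.array(c['tvec'],float).reshape(3); return c
def save(c,n): cv2.imwrite('pics/'+n+'.png',c['img'][:,:,::-1])
def ray(c,uv):
    p=cv2.undistortPoints(np.array(uv,float).reshape(-1,1,2),c['K'],c['D']).reshape(-1,2)
    d=np.c_[p,np.ones(len(p))]@c['R']; return -c['R'].T@c['t'],d
def plane(c,uv,z):
    o,d=ray(c,uv); return o+d*((z-o[2])/d[:,2])[:,None]
def proj(c,P): return cv2.projectPoints(np.array(P,float).reshape(-1,1,3),np.array(c['rvec'],float),c['t'],c['K'],c['D'])[0].reshape(-1,2)
E
python3 - <<'E'
from h import *
np.set_printoptions(precision=4,suppress=True)
for n in ['side','top','wrist']:
    c=cam(n); save(c,n+'0'); print(n,-c['R'].T@c['t'],c['fx'])
o=ctrl.get_obs(); print(o)
E
```

```text
side [-0.1444 -0.8042  0.6461] 598.4342557833363
top [0.3153 0.0036 1.1333] 461.2680453532221
wrist [0.1751 0.5275 0.3834] 389.67043849272756
{'time_s': 0.15, 'qpos': array([ 1.0454,  0.3003,  1.5214,  0.    ,  1.3207, -0.0666]), 'joint_vel': array([ 0.0008, -0.0017, -0.0012,  0.0008, -0.0007, -0.0014]), 'tau': array([  0.0014, -53.196 , -35.282 ,   0.0708,   0.0236,  -0.0001]), 'ee_pos': array([0.2435, 0.493 , 0.205 ]), 'eef_rot': array([-1.6581,  1.5699, -2.1169]), 'force': array([ 0.4135, -0.2257, -0.4747]), 'moment': array([ 0.0276, -0.031 , -0.0004]), 'grip_width': 0.09371521210179265}
```

View pics/top0.png

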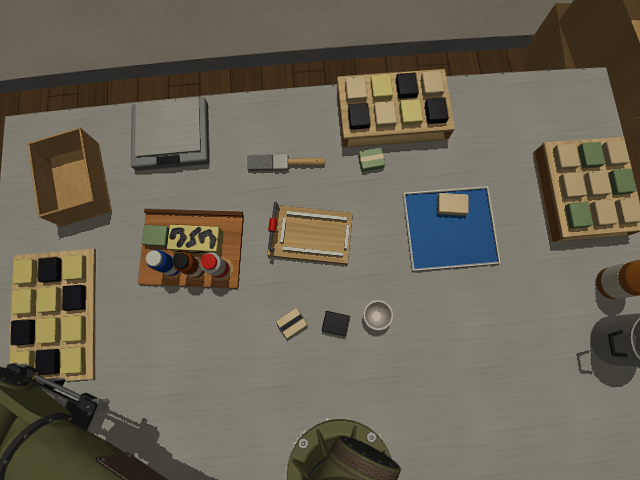

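View pics/side0.png

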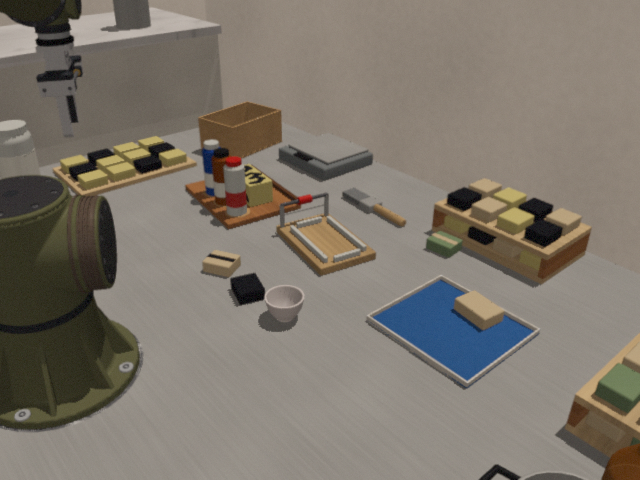

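View pics/wrist0.png

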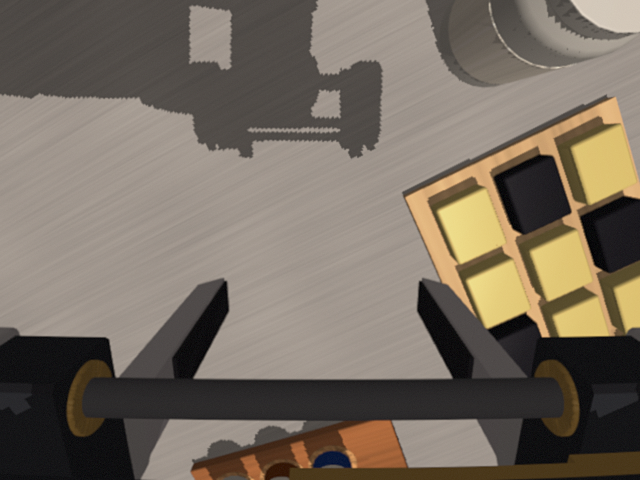

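```bash
python3 - <<'E'
from h import *
from scipy.spatial.transform import Rotation as Ro
np.set_printoptions(precision=4,suppress=True)
o=ctrl.get_obs(); print(Ro.from_euler('xyz',o['eef_rot']).as_matrix())
im=cv2.imread('pics/top0.png')
cv2.imwrite('pics/zb.png',cv2.resize(im[200:300,130:260],None,fx=6,fy=6,interpolation=cv2.INTER_CUBIC))
cv2.imwrite('pics/zc.png',cv2.resize(im[195:275,258:362],None,fx=7,fy=7,interpolation=cv2.INTER_CUBIC))
cv2.imwrite('pics/zt.png',cv2.resize(im[180:280,395:505],None,fx=6,fy=6,interpolation=cv2.INTER_CUBIC))
E
```

```text
[[-0.0005  0.4429  0.8966]
 [-0.0007  0.8966 -0.4429]
 [-1.     -0.0009 -0.0001]]
```

View pics/zb.png

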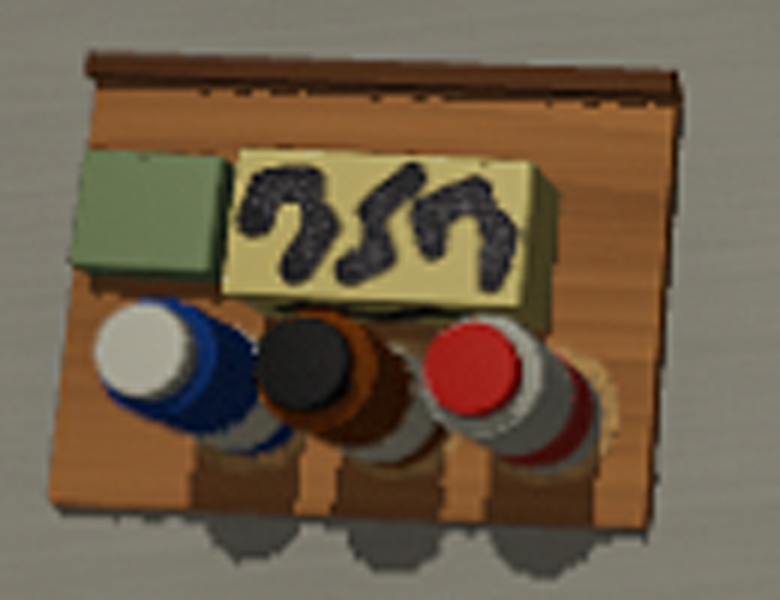

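View pics/zc.png

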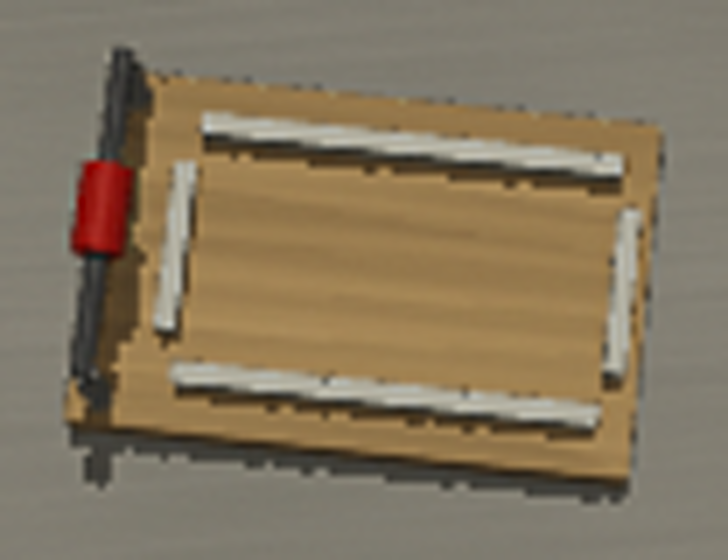

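View pics/zt.png

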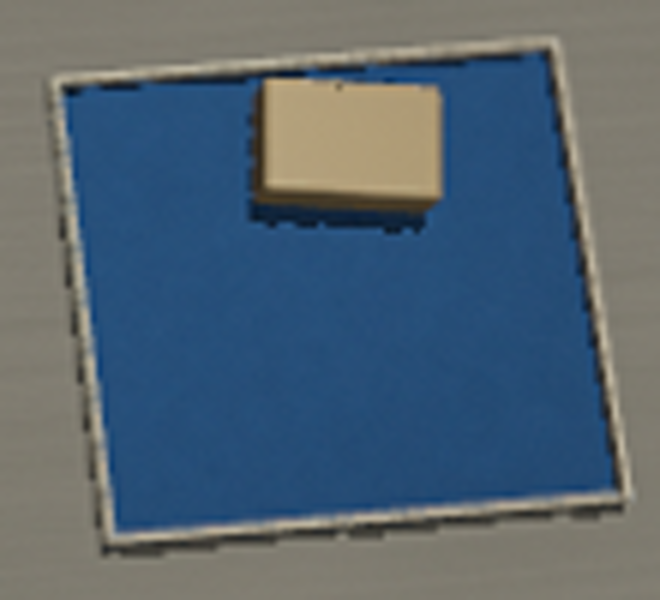

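```bash
cat >> h.py <<'E'
def zs(pts,s,o): return (np.array(pts,float)+.5)/s-.5+np.array(o)
E
python3 - <<'E'
from h import *
np.set_printoptions(precision=4,suppress=True)
c=cam('top')
B=plane(c,zs([[96,52],[679,72],[650,526],[50,505]],6,(130,200)),0.014)
print('board corners roughly',B)
caps=plane(c,zs([[143,350],[303,360],[471,368]],6,(130,200)),0.144); print('caps b,a,w',caps,np.diff(caps,axis=0))
# mask check of caps
im=c['img'].astype(int)
hsv=cv2.cvtColor(c['img'],cv2.COLOR_RGB2HSV)
m=((hsv[...,0]<6)|(hsv[...,0]>174))&(hsv[...,1]>150)&(hsv[...,2]>130)
n,l,s,cen=cv2.connectedComponentsWithStats(m.astype(np.uint8))
for i in range(1,n):
    if s[i,4]>30: print('red',s[i],cen[i],plane(c,cen[i],0.144))
L=plane(c,zs([[238,148],[532,162],[521,306],[223,293]],6,(130,200)),0.069); print('loaf',L,L.mean(0))
e=(L[0]+L[3]-L[1]-L[2])/2; print(np.linalg.norm(e),'yaw',np.arctan2(-e[0],e[1])); e=(L[0]+L[1]-L[2]-L[3])/2; print(np.linalg.norm(e),np.arctan2(e[1],e[0]))
# cutter base corners (z .018), rails corners top z .030
R=plane(c,zs([[203,112],[622,155],[600,425],[173,365]],7,(258,195)),0.030); print('rails',R,R.mean(0))
S=plane(c,zs([[175,248],[626,295]],7,(258,195)),0.030); print('stops',S.mean(0),S, np.linalg.norm(S[0]-S[1]))
T=plane(c,zs([[52,74],[560,38],[633,502],[106,545]],6,(395,180)),0.012); print('tray',T,T.mean(0))
e=(T[0]+T[3]-T[1]-T[2])/2; print(np.linalg.norm(e),'yaw',np.arctan2(-e[0],e[1])); e=(T[0]+T[1]-T[2]-T[3])/2; print(np.linalg.norm(e),np.arctan2(e[1],e[0]))
e=(R[0]+R[3]-R[1]-R[2])/2; print(np.linalg.norm(e),'yaw',np.arctan2(-e[0],e[1]));e=(R[0]+R[1]-R[2]-R[3])/2; print(np.linalg.norm(e),np.arctan2(e[1],e[0]))
s=cam('side')
pc=np.array([[caps[i][0],caps[i][1],.144] for i in range(3)]); print('side proj caps',proj(s,pc))
print('side loaf/rail/tray', proj(s,L), proj(s,R), proj(s,T))
E
```

```text
board corners roughly [[0.6704 0.4343 0.014 ]
 [0.6392 0.186  0.014 ]
 [0.4496 0.2074 0.014 ]
 [0.4786 0.4549 0.014 ]]
caps b,a,w [[0.5139 0.3673 0.144 ]
 [0.5052 0.3079 0.144 ]
 [0.4969 0.2462 0.144 ]] [[-0.0088 -0.0593  0.    ]
 [-0.0082 -0.0617 -0.    ]]
red [269 218   7  13  62] [271.7258 223.6613] [[0.5683 0.1021 0.144 ]]
red [201 254  15  15 175] [207.8229 260.7486] [[0.4974 0.2468 0.144 ]]
loaf [[0.6077 0.3554 0.069 ]
 [0.5915 0.2374 0.069 ]
 [0.5337 0.244  0.069 ]
 [0.5491 0.3624 0.069 ]] [0.5705 0.2998 0.069 ]
0.11930502370305077 yaw -0.13298871157458814
0.05859528871128213 -0.11641352953410296
rails [[ 0.6275  0.0746  0.03  ]
 [ 0.599  -0.0717  0.03  ]
 [ 0.5034 -0.0548  0.03  ]
 [ 0.5374  0.0913  0.03  ]] [0.5668 0.0098 0.03  ]
stops [0.5638 0.0098 0.03  ] [[ 0.5791  0.0878  0.03  ]
 [ 0.5485 -0.0682  0.03  ]] 0.1589969752709791
tray [[ 0.656  -0.2232  0.012 ]
 [ 0.6538 -0.443   0.012 ]
 [ 0.4525 -0.4414  0.012 ]
 [ 0.4542 -0.2209  0.012 ]] [ 0.5541 -0.3322  0.012 ]
0.22013275353276648 yaw -0.008856337709528643
0.20152110246174443 -0.009597325264822999
0.1495257225500908 yaw -0.210691275502479
0.09435373676165824 -0.17889737829612526
side proj caps [[209.1096 142.4358]
 [219.4632 150.5307]
 [231.3419 159.4463]]
side loaf/rail/tray [[247.0641 163.6409]
 [270.0346 180.5897]
 [247.7402 186.4152]
 [225.3269 168.822 ]] [[327.5544 215.8811]
 [364.3417 245.9987]
 [323.0407 258.7182]
 [290.6291 225.6813]] [[439.7332 274.949 ]
 [538.5296 329.5728]
 [464.7106 384.2118]
 [363.7667 315.849 ]]
```

```bash
python3 - <<'E'
import cv2
im=cv2.imread('pics/side0.png')
cv2.imwrite('pics/zs.png',cv2.resize(im[130:280,180:380],None,fx=4,fy=4,interpolation=cv2.INTER_CUBIC))
E
```

```text
(no output)
```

View pics/zs.png

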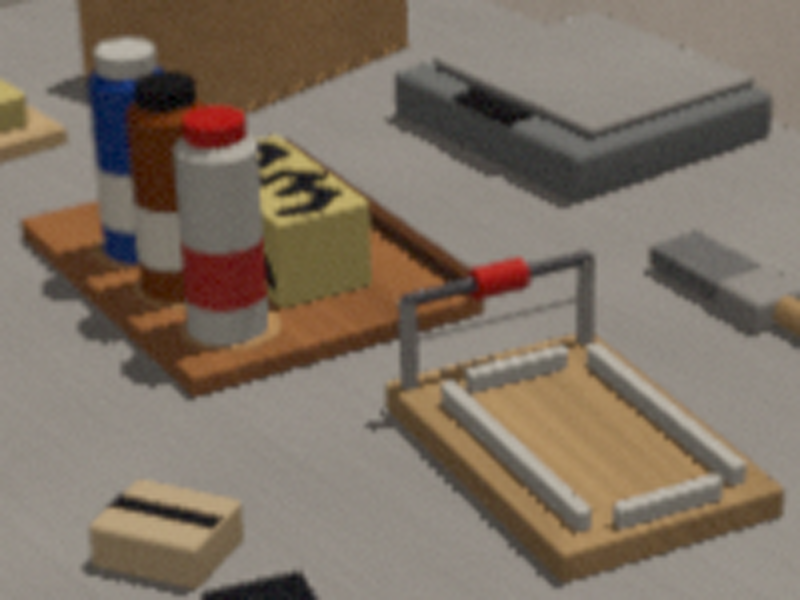

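Request:
{"name": "play_rows", "arguments": {
  "deltas": [
    [[0,0,0,0.1,0,0,94],[0,0,0,0.15,0,0,94],[0,0,0,0.15,0,0,94],[0,0,0,0.15,0,0,94],[0,0,0,0.15,0,0,94],[0,0,0,0.15,0,0,94],[0,0,0,0.15,0,0,94],[0,0,0,0.15,0,0,94],[0,0,0,0.09,0,0,94]]
  ],
  "grip_force": 20
}}

```text
time_s: 1.15
ee_pos: [0.2435, 0.4931, 0.2053]
eef_rot: [-0.338, 1.571, -2.043]
force: [-0.4, 0.2, -0.3]
grip_width: 0.0942
```

Request:
{"name": "play_rows", "arguments": {
  "deltas": [
    [[0,10,7,0,0,0,94],[0,35,26,0,0,0,94],[0,38,28,0,0,0,94],[0,38,28,0,0,0,94],[0,38,28,0,0,0,94],[0,38,28,0,0,0,94],[0,38,28,0,0,0,94],[0,35,26,0,0,0,94],[0,14,13,0,0,0,94],[0,0,0,0,0,0,94]]
  ]
}}

```text
time_s: 2.15
ee_pos: [0.4996, 0.244, 0.2051]
eef_rot: [-0.461, 1.57, -2.161]
force: [-0.5, 0.2, -0.1]
grip_width: 0.0941
```

```bash
cat >> h.py <<'E'
from scipy.spatial.transform import Rotation as Ro
def st():
    o=ctrl.get_obs(); R=Ro.from_euler('xyz',o['eef_rot']).as_matrix(); th=np.arctan2(R[1,1],R[0,1])
    print('t',o['time_s'],'p',np.round(o['ee_pos'],4),'th',round(th,4),'R0',np.round(R[:,0],4),'F',np.round(o['force'],2),'g',round(o['grip_width'],4)); return np.array(o['ee_pos']),R,th
def go(target,th_t=None):
    p,R,th=st(); d=(np.array(target)-p)*1000
    print('to go tool xyz mm',np.round(R.T@d,1), 'turn about x', None if th_t is None else round(th-th_t,4))
E
python3 - <<'E'
from h import *
np.set_printoptions(precision=4,suppress=True)
go([0.499,0.245,0.205],-0.128)
save(cam('wrist'),'w1')
t=cam('top');s=cam('side');save(s,'s1')
E
```

```text
t 2.15 p [0.4996 0.244  0.2051] th -0.1285 R0 [-0.0003 -0.0005 -1.    ] F [-0.49  0.2  -0.08] g 0.0941
to go tool xyz mm [ 0.1 -0.7 -0.9] turn about x -0.0005
```

View pics/w1.png

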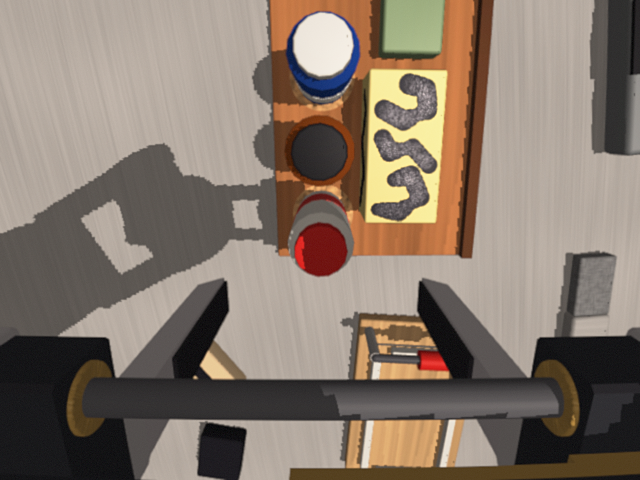

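```bash
python3 - <<'E'
from h import *
np.set_printoptions(precision=4,suppress=True)
c=cam('wrist')
print('caps b,a,w',plane(c,[[323,45],[319,152],[321,249]],0.144))
L=plane(c,[[369,70],[447,70],[437,222],[364,216]],0.069);print('loaf',L,L.mean(0)); e=L[0]+L[1]-L[2]-L[3]; print(np.arctan2(-e[0],e[1]), np.linalg.norm(e)/2)
B=plane(c,[[275,200],[270,10]],0.014);e=B[1]-B[0];print('board edge yaw',np.arctan2(-e[0],e[1]))
E
```

```text
caps b,a,w [[0.5138 0.3734 0.144 ]
 [0.5039 0.3145 0.144 ]
 [0.4974 0.2541 0.144 ]]
loaf [[0.5482 0.3674 0.069 ]
 [0.607  0.3605 0.069 ]
 [0.5927 0.2435 0.069 ]
 [0.5331 0.2561 0.069 ]] [0.5702 0.3069 0.069 ]
-0.1278804362257311 0.11505597104150286
board edge yaw -0.12814724962107746
```

```bash
python3 - <<'E'
from h import *
np.set_printoptions(precision=2,suppress=True)
p,R,th=st()
w=cam('wrist');t=cam('top');s=cam('side'); save(t,'t1')
tips=np.array([[0,sy*y,z] for sy in (-1,1) for y in (47,59.5) for z in (-8,8)])/1000
P=p+tips@R.T
for c,n in((w,'wrist'),(t,'top'),(s,'side')): 
    q=proj(c,P);print(n,q)
im=cv2.resize(t['img'][170:310,130:290][:,:,::-1],None,fx=4,fy=4,interpolation=cv2.INTER_CUBIC)
for a in proj(t,P): cv2.circle(im,tuple(int(v) for v in ((a-[130,170]+.5)*4)),3,(0,255,255),-1)
cv2.imwrite('pics/t1z.png',im)
im=cv2.resize(s['img'][60:260,150:350][:,:,::-1],None,fx=3,fy=3,interpolation=cv2.INTER_CUBIC)
for a in proj(s,P): cv2.circle(im,tuple(int(v) for v in ((a-[150,60]+.5)*3)),2,(0,255,255),-1)
cv2.imwrite('pics/s1z.png',im)
E
```

```text
t 2.35 p [0.5  0.25 0.21] th -0.126 R0 [-0.  0. -1.] F [-0.12 -0.68 -0.2 ] g 0.094
wrist [[227.14 282.32]
 [229.29 312.24]
 [201.83 282.25]
 [204.54 312.13]
 [419.05 282.25]
 [416.89 312.17]
 [444.34 282.17]
 [441.62 312.04]]
top [[194.16 278.43]
 [201.91 278.77]
 [193.59 284.55]
 [201.36 284.89]
 [198.47 233.38]
 [206.08 233.67]
 [199.04 227.52]
 [206.63 227.8 ]]
side [[207.58 135.54]
 [210.69 137.78]
 [202.06 136.67]
 [205.14 138.93]
 [247.47 127.45]
 [250.85 129.54]
 [252.58 126.42]
 [255.99 128.5 ]]
```

View pics/t1z.png

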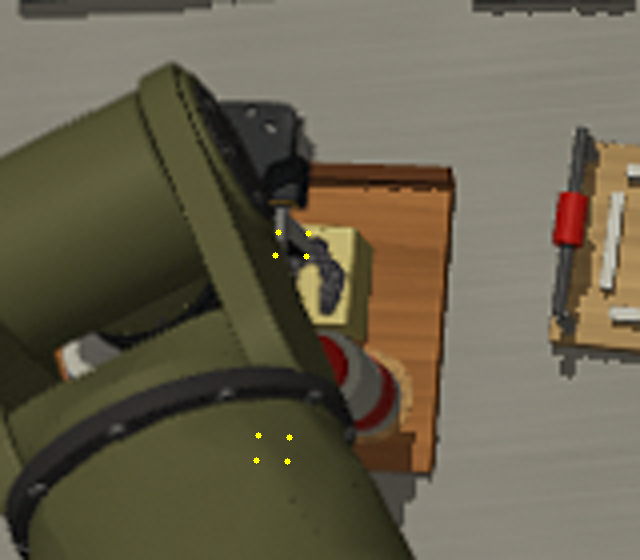

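View pics/s1z.png

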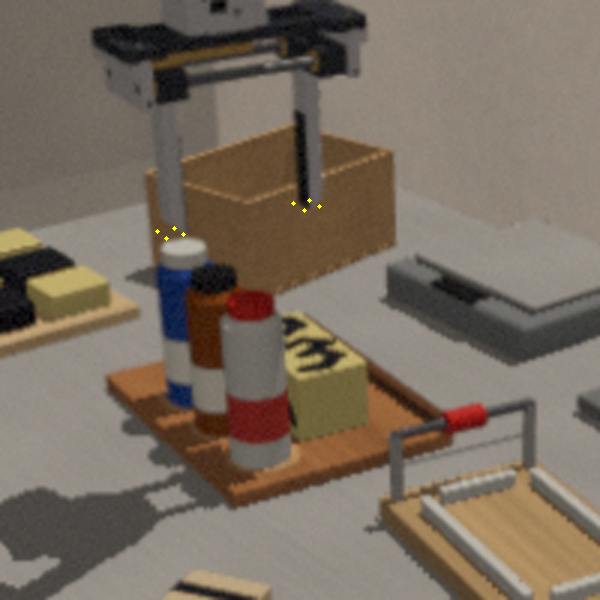

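```bash
python3 - <<'E'
from h import *
np.set_printoptions(precision=4,suppress=True)
p,R,th=st()
w=cam('wrist');t=cam('top');s=cam('side'); save(w,'w2')
print('wristcam',-w['R'].T@w['t'], 'in tool',R.T@(-w['R'].T@w['t']-p)); print(R.T@w['R'].T)
tips=np.array([[0,sy*y,z] for sy in (-1,1) for y in (47,59.5) for z in (-8,8)])/1000
P=p+tips@R.T
im=cv2.resize(t['img'][205:255,180:230][:,:,::-1],None,fx=10,fy=10,interpolation=cv2.INTER_CUBIC)
for a in proj(t,P): cv2.circle(im,tuple(int(v) for v in ((a-[180,205]+.5)*10)),3,(0,255,255),-1)
cv2.imwrite('pics/t2z.png',im)
im=w['img'][:,:,::-1].copy()
for a in proj(w,P): cv2.circle(im,tuple(int(v) for v in a),2,(0,255,255),-1)
for c in ([.4974,.2465],[.4974,.2541]):
  q=proj(w,[[c[0]+.0175*np.cos(a),c[1]+.0175*np.sin(a),.144] for a in np.arange(0,6.3,.3)])
  for a in q: cv2.circle(im,tuple(int(v) for v in a),1,(0,255,0),-1)
cv2.imwrite('pics/w2z.png',im)
E
```

```text
t 2.5 p [0.4977 0.2473 0.2056] th -0.1262 R0 [ 0.0001  0.0001 -1.    ] F [0.52 0.49 0.42] g 0.0937
wristcam [0.507  0.3235 0.384 ] in tool [-0.1785 -0.0004 -0.0768]
[[-0.0006 -0.2618  0.9651]
 [ 1.     -0.0002  0.0005]
 [ 0.0001  0.9651  0.2618]]
```

View pics/t2z.png

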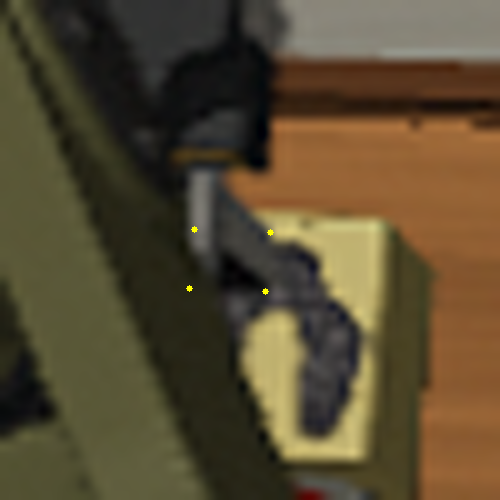

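View pics/w2z.png

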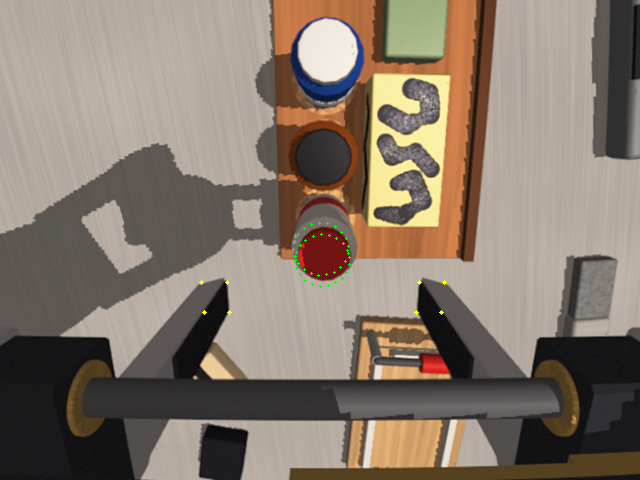

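Request:
{"name": "play_rows", "arguments": {
  "deltas": [
    [[10,0,-2,0,0,0,94],[25,0,0,0,0,0,94],[30,0,0,0,0,0,94],[25,0,0,0,0,0,94],[20,0,0,0,0,0,94],[10,0,0,0,0,0,94],[5,0,0,0,0,0,94],[0,0,0,0,0,0,94],[0,0,0,0,0,0,94]]
  ]
}}

```text
time_s: 3.55
ee_pos: [0.4988, 0.2488, 0.0813]
eef_rot: [2.078, 1.57, 0.379]
force: [0.4, -0.3, 0.2]
grip_width: 0.0935
```

```bash
python3 - <<'E'
from h import *
go([0.498,0.249,0.080],-0.128)
save(cam('wrist'),'w3');save(cam('side'),'s3')
E
```

```text
t 3.55 p [0.4988 0.2488 0.0813] th -0.128 R0 [ 1.2e-03  5.0e-04 -1.0e+00] F [ 0.41 -0.28  0.24] g 0.0935
to go tool xyz mm [ 1.3 -0.9 -0.1] turn about x 0.0
```

View pics/w3.png

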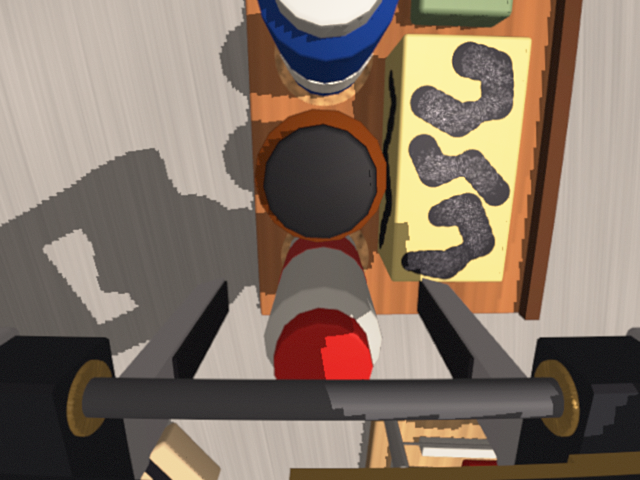

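View pics/s3.png

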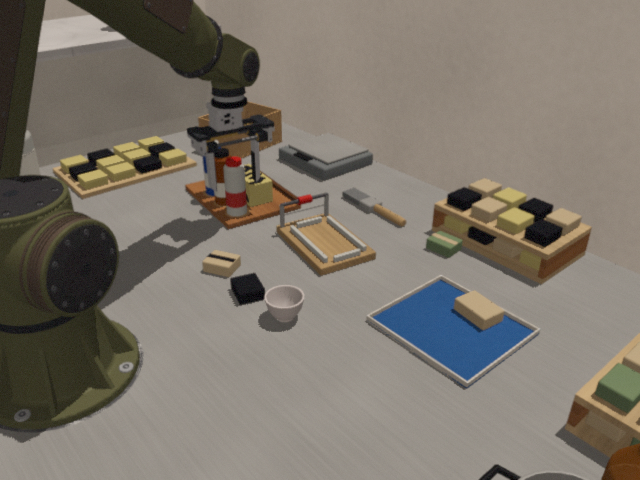

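Request:
{"name": "play_rows", "arguments": {
  "deltas": [
    [[0,0,0,0,0,0,36],[0,0,0,0,0,0,36],[0,0,0,0,0,0,36],[0,0,0,0,0,0,36],[0,0,0,0,0,0,36],[0,0,0,0,0,0,36],[0,0,0,0,0,0,36],[0,0,0,0,0,0,36]]
  ],
  "grip_force": 20
}}

```text
time_s: 4.45
ee_pos: [0.4984, 0.2486, 0.0804]
eef_rot: [-0.597, 1.571, -2.295]
force: [0.2, 0.3, 0.7]
grip_width: 0.0454
```

```bash
python3 - <<'E'
from h import *
go([0.519,-0.397,0.180],-0.128)
E
```

```text
t 4.45 p [0.4984 0.2486 0.0804] th -0.128 R0 [-0. -0. -1.] F [0.23 0.33 0.72] g 0.0454
to go tool xyz mm [-99.5 102.8 637.7] turn about x -0.0
```

Request:
{"name": "play_rows", "arguments": {
  "deltas": [
    [[-5,0,0,0,0,0,36],[-15,0,0,0,0,0,36],[-25,0,0,0,0,0,36],[-25,0,0,0,0,0,36],[-20,0,0,0,0,0,36],[-10,0,0,0,0,0,36],[0,2,10,0,0,0,36],[0,5,30,0,0,0,36],[0,6,40,0,0,0,36],[0,7,40,0,0,0,36]]
  ]
}}

```text
time_s: 5.45
ee_pos: [0.5021, 0.1252, 0.179]
eef_rot: [-1.221, 1.569, -2.919]
force: [2.0, -0.3, -1.7]
grip_width: 0.0451
```

Request:
{"name": "play_rows", "arguments": {
  "deltas": [
    [[0,6,40,0,0,0,36],[0,7,40,0,0,0,36],[0,6,40,0,0,0,36],[0,7,40,0,0,0,36],[0,6,40,0,0,0,36],[0,7,40,0,0,0,36],[0,6,40,0,0,0,36],[0,7,40,0,0,0,36],[0,6,40,0,0,0,36],[0,7,40,0,0,0,36]]
  ]
}}

```text
time_s: 6.45
ee_pos: [0.5152, -0.28, 0.1789]
eef_rot: [-1.965, 1.569, 2.619]
force: [1.1, 0.5, -3.2]
grip_width: 0.0453
```

Request:
{"name": "play_rows", "arguments": {
  "deltas": [
    [[0,6,40,0,0,0,36],[0,6,38,0,0,0,36],[0,4,25,0,0,0,36],[0,2,15,0,0,0,36],[0,0,0,0,0,0,36],[0,0,0,0,0,0,36]]
  ]
}}

```text
time_s: 7.05
ee_pos: [0.5185, -0.397, 0.1792]
eef_rot: [-2.19, 1.569, 2.394]
force: [-0.3, -0.1, -1.9]
grip_width: 0.0456
```

```bash
python3 - <<'E'
from h import *
go([0.519,-0.397,0.0704],-0.128)
save(cam('side'),'s4');save(cam('top'),'t4')
E
```

```text
t 7.05 p [ 0.5185 -0.397   0.1792] th -0.1284 R0 [-0.0015  0.0014 -1.    ] F [-0.29 -0.12 -1.87] g 0.0456
to go tool xyz mm [1.088e+02 7.000e-01 1.000e-01] turn about x -0.0004
```

View pics/s4.png

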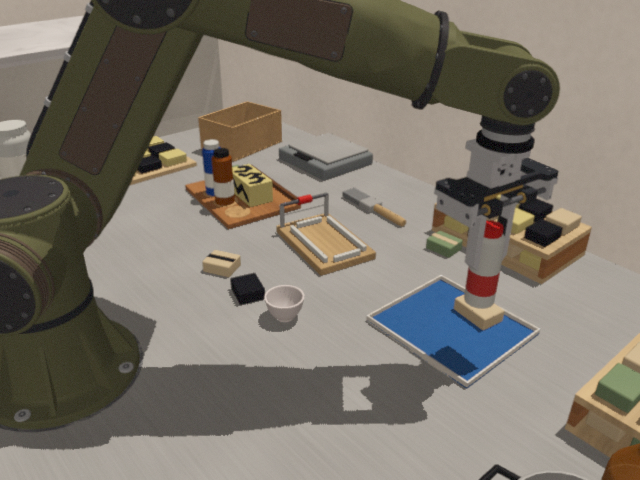

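View pics/t4.png

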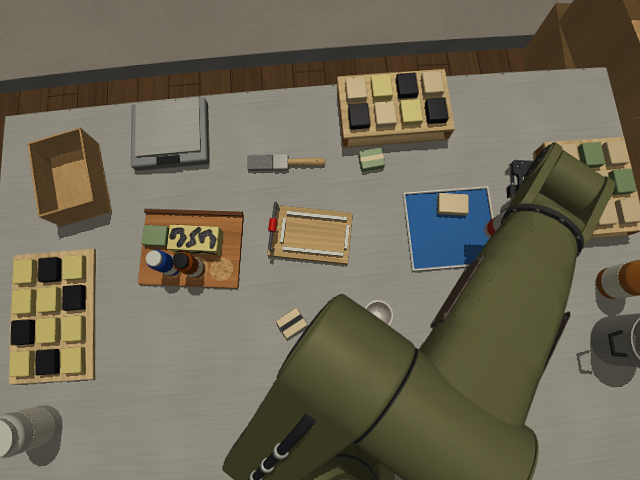

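Request:
{"name": "play_rows", "arguments": {
  "deltas": [
    [[10,0,0,0,0,0,36],[25,0,0,0,0,0,36],[30,0,0,0,0,0,36],[22,0,0,0,0,0,36],[12,0,0,0,0,0,36],[5,0,0,0,0,0,36],[2,0,0,0,0,0,36],[1,0,0,0,0,0,36],[1,0,0,0,0,0,36],[0,0,0,0,0,0,36]]
  ]
}}

```text
time_s: 8.15
ee_pos: [0.5193, -0.3975, 0.073]
eef_rot: [1.018, 1.57, -0.681]
force: [-1.0, 0.7, -2.0]
grip_width: 0.0457
```

```bash
python3 - <<'E'
from h import *
st(); s=cam('side'); cv2.imwrite('pics/s5.png',cv2.resize(s['img'][200:400,380:560][:,:,::-1],None,fx=3,fy=3))
E
```

```text
t 8.15 p [ 0.5193 -0.3975  0.073 ] th -0.128 R0 [ 7.e-04 -5.e-04 -1.e+00] F [-0.97  0.73 -2.  ] g 0.0457
```

View pics/s5.png

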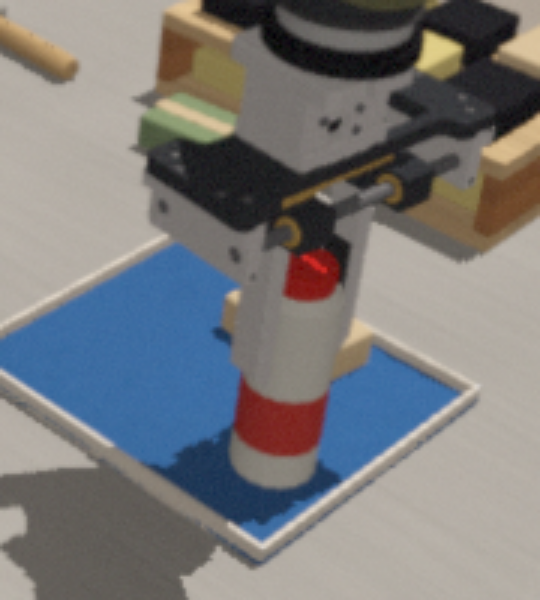

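Request:
{"name": "play_rows", "arguments": {
  "deltas": [
    [[1,0,0,0,0,0,36],[1,0,0,0,0,0,36],[0,0,0,0,0,0,36]]
  ]
}}

```text
time_s: 8.5
ee_pos: [0.5192, -0.3974, 0.0705]
eef_rot: [0.787, 1.571, -0.912]
force: [0.9, -0.7, -2.4]
grip_width: 0.0456
```

Request:
{"name": "play_rows", "arguments": {
  "deltas": [
    [[0.5,0,0,0,0,0,36],[0,0,0,0,0,0,36]]
  ]
}}

```text
time_s: 8.7
ee_pos: [0.5192, -0.3974, 0.0704]
eef_rot: [0.867, 1.57, -0.832]
force: [-0.2, 0.6, 3.3]
grip_width: 0.0456
```

Request:
{"name": "play_rows", "arguments": {
  "deltas": [
    [[0,0,0,0,0,0,55],[0,0,0,0,0,0,75],[0,0,0,0,0,0,75],[0,0,0,0,0,0,75],[-10.5,0,0,0,0,0,75],[-20,0,0,0,0,0,75],[-30,0,0,0,0,0,94],[-30,0,0,0,0,0,94],[-15,0,0,0,0,0,94],[-5,0,0,0,0,0,94]]
  ]
}}

```text
time_s: 9.7
ee_pos: [0.5195, -0.3977, 0.1825]
eef_rot: [0.983, 1.568, -0.716]
force: [-0.1, -0.1, -0.7]
grip_width: 0.0938
```

Request:
{"name": "play_rows", "arguments": {
  "deltas": [
    [[0,-2,-15,0,0,0,94],[0,-5,-35,0,0,0,94],[0,-6.5,-45,0,0,0,94],[0,-6.5,-45,0,0,0,94],[0,-6.5,-45,0,0,0,94],[0,-6.5,-45,0,0,0,94],[0,-6.5,-45,0,0,0,94],[0,-6.5,-45,0,0,0,94],[0,-6.5,-45,0,0,0,94],[0,-6.5,-45,0,0,0,94]]
  ]
}}

```text
time_s: 10.7
ee_pos: [0.5122, 0.0186, 0.1794]
eef_rot: [-1.49, 1.569, 3.094]
force: [1.1, -0.7, 0.6]
grip_width: 0.0939
```

Request:
{"name": "play_rows", "arguments": {
  "deltas": [
    [[0,-6.5,-45,0,0,0,94],[0,-6.5,-45,0,0,0,94],[0,-6.5,-45,0,0,0,94],[0,-6.5,-45,0,0,0,94],[0,-6.5,-45,0,0,0,94],[0,-6.5,-45,0,0,0,94],[0,-5,-20,0,0,0,94],[0,0,0,0,0,0,94],[0,0,0,0,0,0,94],[0,0,0,0,0,0,94]]
  ]
}}

```text
time_s: 11.7
ee_pos: [0.5065, 0.3089, 0.18]
eef_rot: [-0.796, 1.57, -2.496]
force: [-0.4, 0.1, -0.3]
grip_width: 0.094
```

```bash
python3 - <<'E'
from h import *
go([0.506,0.310,0.080],-0.128)
w=cam('wrist');save(w,'w6');save(cam('side'),'s6');save(cam('top'),'t6'); go([0.506,0.310,0.080],-0.128)
E
```

```text
t 11.7 p [0.5065 0.3089 0.18  ] th -0.1291 R0 [-7.e-04 -5.e-04 -1.e+00] F [-0.37  0.11 -0.34] g 0.094
to go tool xyz mm [100.   -0.5  -1.1] turn about x -0.0011
t 11.85 p [0.5066 0.3091 0.1805] th -0.1293 R0 [-0. -0. -1.] F [ 0.62 -0.65  0.15] g 0.0941
to go tool xyz mm [100.5  -0.7  -0.8] turn about x -0.0013
```

View pics/s6.png

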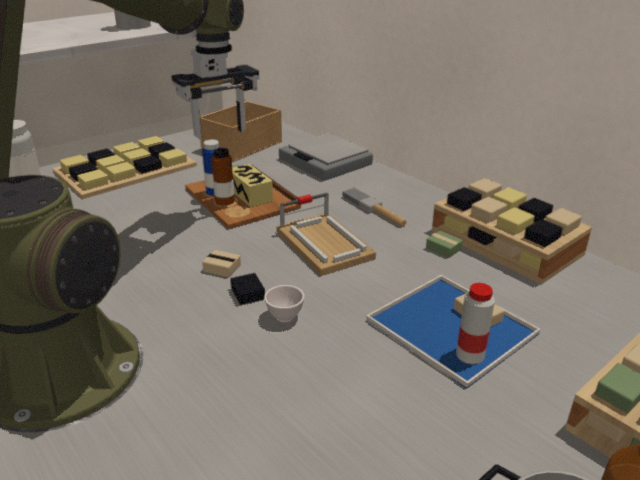

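View pics/w6.png

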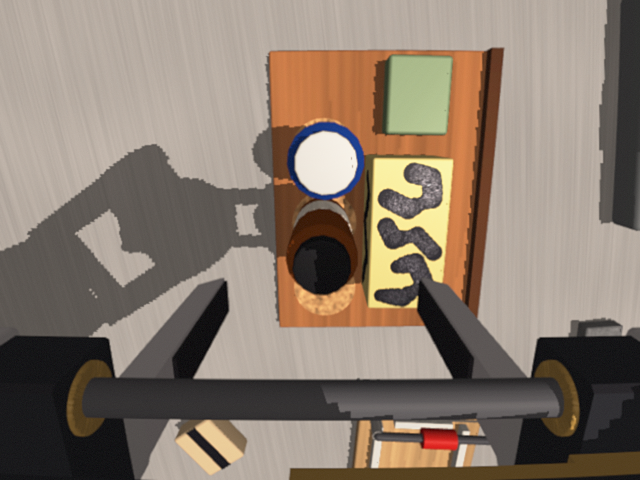

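Request:
{"name": "play_rows", "arguments": {
  "deltas": [
    [[10,0,-1,0,0,0,94],[25,0,0,0,0,0,94],[30,0,0,0,0,0,94],[20,0,0,0,0,0,94],[10,0,0,0,0,0,94],[5,0,0,0,0,0,94],[0,0,0,0,0,0,94],[0,0,0,0,0,0,70],[0,0,0,0,0,0,36],[0,0,0,0,0,0,36]]
  ]
}}

```text
time_s: 12.85
ee_pos: [0.5067, 0.3112, 0.0811]
eef_rot: [2.217, 1.57, 0.518]
force: [-0.2, 0.0, 0.5]
grip_width: 0.0734
```

Request:
{"name": "play_rows", "arguments": {
  "deltas": [
    [[0,0,0,0,0,0,36],[0,0,0,0,0,0,36],[0,0,0,0,0,0,36],[0,0,0,0,0,0,36],[0,0,0,0,0,0,36],[0,0,0,0,0,0,36]]
  ]
}}

```text
time_s: 13.45
ee_pos: [0.5065, 0.3111, 0.0805]
eef_rot: [2.889, 1.571, 1.19]
force: [0.5, -0.1, 0.8]
grip_width: 0.0453
```

```bash
python3 - <<'E'
from h import *
go([0.519,-0.332,0.180],-0.128)
E
```

```text
t 13.45 p [0.5065 0.3111 0.0805] th -0.128 R0 [ 0.  0. -1.] F [ 0.45 -0.09  0.82] g 0.0453
to go tool xyz mm [-99.6  94.5 636.2] turn about x -0.0
```

Request:
{"name": "play_rows", "arguments": {
  "deltas": [
    [[-5,0,0,0,0,0,36],[-15,0,0,0,0,0,36],[-25,0,0,0,0,0,36],[-25,0,0,0,0,0,36],[-20,0,0,0,0,0,36],[-10,0,0,0,0,0,36],[0,2,10,0,0,0,36],[0,4,30,0,0,0,36],[0,6,40,0,0,0,36],[0,6,40,0,0,0,36]]
  ]
}}

```text
time_s: 14.45
ee_pos: [0.5082, 0.1878, 0.1792]
eef_rot: [-1.078, 1.569, -2.776]
force: [0.2, -1.8, -2.7]
grip_width: 0.0454
```

Request:
{"name": "play_rows", "arguments": {
  "deltas": [
    [[0,6,40,0,0,0,36],[0,6,40,0,0,0,36],[0,6,40,0,0,0,36],[0,6,40,0,0,0,36],[0,6,40,0,0,0,36],[0,6,40,0,0,0,36],[0,6,40,0,0,0,36],[0,6,40,0,0,0,36],[0,6,40,0,0,0,36],[0,6,40,0,0,0,36]]
  ]
}}

```text
time_s: 15.45
ee_pos: [0.5163, -0.2166, 0.1794]
eef_rot: [-1.873, 1.569, 2.711]
force: [1.1, 0.3, -2.7]
grip_width: 0.0459
```

Request:
{"name": "play_rows", "arguments": {
  "deltas": [
    [[0,6,40,0,0,0,36],[0,6,40,0,0,0,36],[0,4,26,0,0,0,36],[0,1,10,0,0,0,36],[0,0,0,0,0,0,36],[0,0,0,0,0,0,36],[0,0,0,0,0,0,36]]
  ]
}}

```text
time_s: 16.15
ee_pos: [0.5197, -0.3306, 0.1804]
eef_rot: [-2.569, 1.571, 2.017]
force: [-0.1, 0.1, -1.4]
grip_width: 0.0454
```

```bash
python3 - <<'E'
from h import *
go([0.519,-0.332,0.070],-0.128)
save(cam('side'),'s7')
E
```

```text
t 16.15 p [ 0.5197 -0.3306  0.1804] th -0.1267 R0 [-1.e-04  3.e-04 -1.e+00] F [-0.1   0.06 -1.35] g 0.0454
to go tool xyz mm [110.4  -0.5   1.5] turn about x 0.0013
```

View pics/s7.png

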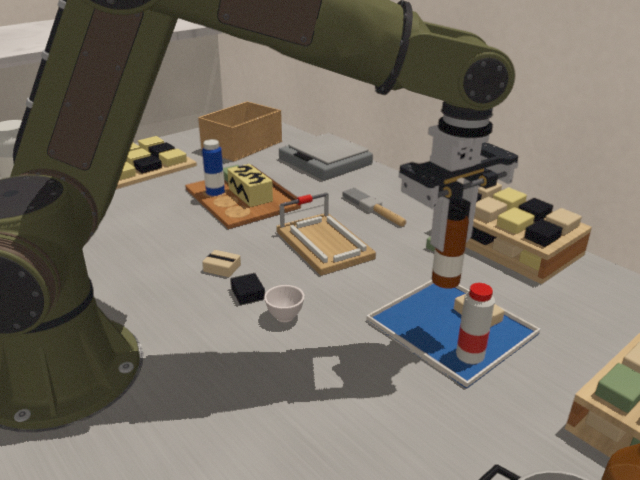

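Request:
{"name": "play_rows", "arguments": {
  "deltas": [
    [[10,0,0,0,0,0,36],[25,0,0,0,0,0,36],[30,0,0,0,0,0,36],[22,0,0,0,0,0,36],[12,0,0,0,0,0,36],[5,0,0,0,0,0,36],[3,0,0,0,0,0,36],[1,0,0,0,0,0,36],[1,0,0,0,0,0,36],[0,0,0,0,0,0,36]]
  ]
}}

```text
time_s: 17.2
ee_pos: [0.5197, -0.332, 0.072]
eef_rot: [1.063, 1.57, -0.636]
force: [-0.6, 0.4, -3.1]
grip_width: 0.046
```

Request:
{"name": "play_rows", "arguments": {
  "deltas": [
    [[0.5,0,0,0,0,0,36],[0.5,0,0,0,0,0,36],[0,0,0,0,0,0,36],[0,0,0,0,0,0,36]]
  ]
}}

```text
time_s: 17.6
ee_pos: [0.5195, -0.3319, 0.0705]
eef_rot: [0.965, 1.571, -0.734]
force: [-0.3, -0.5, -2.9]
grip_width: 0.0456
```

Request:
{"name": "play_rows", "arguments": {
  "deltas": [
    [[0.5,0,0,0,0,0,36],[0,0,0,0,0,0,36],[0,0,0,0,0,0,36]]
  ]
}}

```text
time_s: 17.9
ee_pos: [0.5196, -0.3319, 0.0704]
eef_rot: [0.873, 1.57, -0.825]
force: [-3.1, 2.1, 6.4]
grip_width: 0.0456
```

Request:
{"name": "play_rows", "arguments": {
  "deltas": [
    [[0,0,0,0,0,0,55],[0,0,0,0,0,0,75],[0,0,0,0,0,0,75],[0,0,0,0,0,0,75],[-10.5,0,0,0,0,0,75],[-20,0,0,0,0,0,75],[-30,0,0,0,0,0,94],[-30,0,0,0,0,0,94],[-15,0,0,0,0,0,94],[-5,0,0,0,0,0,94]]
  ]
}}

```text
time_s: 18.9
ee_pos: [0.5199, -0.3322, 0.1823]
eef_rot: [1.072, 1.568, -0.627]
force: [-0.2, -0.0, -0.3]
grip_width: 0.094
```

Request:
{"name": "play_rows", "arguments": {
  "deltas": [
    [[0,-2,-15,0,0,0,94],[0,-5,-33,0,0,0,94],[0,-6,-45,0,0,0,94],[0,-6,-45,0,0,0,94],[0,-6,-45,0,0,0,94],[0,-6,-45,0,0,0,94],[0,-6,-45,0,0,0,94],[0,-6,-45,0,0,0,94],[0,-6,-45,0,0,0,94],[0,-6,-45,0,0,0,94]]
  ]
}}

```text
time_s: 19.9
ee_pos: [0.5155, 0.0823, 0.1789]
eef_rot: [-1.394, 1.568, -3.093]
force: [0.5, -0.1, 0.1]
grip_width: 0.094
```

Request:
{"name": "play_rows", "arguments": {
  "deltas": [
    [[0,-6,-45,0,0,0,94],[0,-6,-45,0,0,0,94],[0,-6,-45,0,0,0,94],[0,-6,-45,0,0,0,94],[0,-6,-45,0,0,0,94],[0,-6,-45,0,0,0,94],[0,-4,-20,0,0,0,94],[0,0,0,0,0,0,94],[0,0,0,0,0,0,94],[0,0,0,0,0,0,94]]
  ]
}}

```text
time_s: 20.9
ee_pos: [0.5142, 0.3716, 0.1798]
eef_rot: [-0.761, 1.57, -2.461]
force: [-0.0, -0.7, 0.1]
grip_width: 0.0939
```

```bash
python3 - <<'E'
from h import *
np.set_printoptions(precision=4,suppress=True)
go([0.514,0.3700,0.080],-0.128)
w=cam('wrist');save(w,'w8');save(cam('side'),'s8')
E
```

```text
t 20.9 p [0.5142 0.3716 0.1798] th -0.1288 R0 [-0.0009 -0.0007 -1.    ] F [-0.04 -0.69  0.08] g 0.0939
to go tool xyz mm [99.8  0.1  1.5] turn about x -0.0008
```

View pics/w8.png

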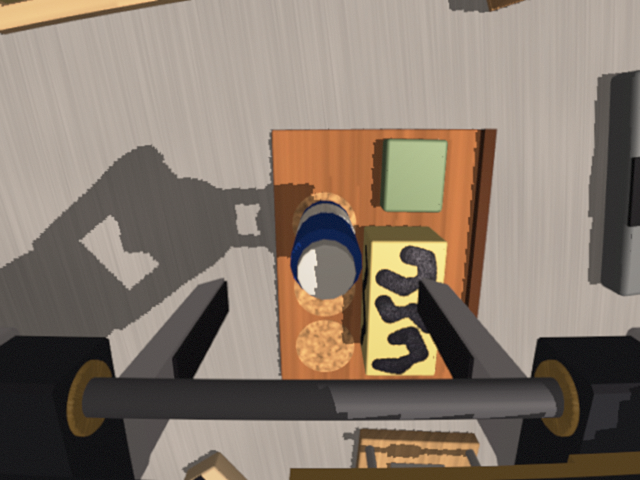

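View pics/s8.png

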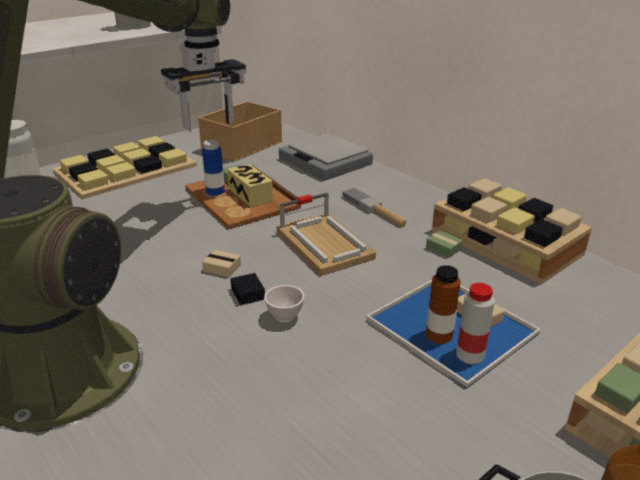

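Request:
{"name": "play_rows", "arguments": {
  "deltas": [
    [[10,2,1,0,0,0,94],[25,0,0,0,0,0,94],[30,0,0,0,0,0,94],[20,0,0,0,0,0,94],[10,0,0,0,0,0,94],[5,0,0,0,0,0,94],[0,0,0,0,0,0,94],[0,0,0,0,0,0,70],[0,0,0,0,0,0,36],[0,0,0,0,0,0,36]]
  ]
}}

```text
time_s: 22.0
ee_pos: [0.5165, 0.3715, 0.0811]
eef_rot: [2.25, 1.57, 0.551]
force: [0.0, -1.1, 0.1]
grip_width: 0.0737
```

Request:
{"name": "play_rows", "arguments": {
  "deltas": [
    [[0,0,0,0,0,0,36],[0,0,0,0,0,0,36],[0,0,0,0,0,0,36],[0,0,0,0,0,0,36],[0,0,0,0,0,0,36],[0,0,0,0,0,0,36]]
  ]
}}

```text
time_s: 22.6
ee_pos: [0.5162, 0.3713, 0.0805]
eef_rot: [-2.152, 1.571, 2.432]
force: [-1.3, -0.3, 1.3]
grip_width: 0.046
```

```bash
python3 - <<'E'
from h import *
go([0.519,-0.267,0.180],-0.128)
E
```

```text
t 22.6 p [0.5162 0.3713 0.0805] th -0.128 R0 [-1.e-04  1.e-04 -1.e+00] F [-1.29 -0.3   1.32] g 0.046
to go tool xyz mm [-99.5  84.2 632.7] turn about x -0.0
```

Request:
{"name": "play_rows", "arguments": {
  "deltas": [
    [[-5,0,0,0,0,0,36],[-15,0,0,0,0,0,36],[-25,0,0,0,0,0,36],[-25,0,0,0,0,0,36],[-20,0,0,0,0,0,36],[-10,0,0,0,0,0,36],[0,2,10,0,0,0,36],[0,4,30,0,0,0,36],[0,5,40,0,0,0,36],[0,5,40,0,0,0,36]]
  ]
}}

```text
time_s: 23.6
ee_pos: [0.516, 0.2483, 0.1791]
eef_rot: [-0.982, 1.569, -2.68]
force: [0.2, -1.1, -2.5]
grip_width: 0.0456
```

Request:
{"name": "play_rows", "arguments": {
  "deltas": [
    [[0,5,40,0,0,0,36],[0,5,40,0,0,0,36],[0,5,40,0,0,0,36],[0,5,40,0,0,0,36],[0,5,40,0,0,0,36],[0,5,40,0,0,0,36],[0,5,40,0,0,0,36],[0,5,40,0,0,0,36],[0,5,40,0,0,0,36],[0,5,40,0,0,0,36]]
  ]
}}

```text
time_s: 24.6
ee_pos: [0.5141, -0.1548, 0.1795]
eef_rot: [-1.769, 1.569, 2.815]
force: [1.4, 0.6, -2.3]
grip_width: 0.0454
```

Request:
{"name": "play_rows", "arguments": {
  "deltas": [
    [[0,5,40,0,0,0,36],[0,5,40,0,0,0,36],[0,5,24,0,0,0,36],[0,3,8,0,0,0,36],[0,0,0,0,0,0,36],[0,0,0,0,0,0,36],[0,0,0,0,0,0,36]]
  ]
}}

```text
time_s: 25.3
ee_pos: [0.5189, -0.2651, 0.1804]
eef_rot: [-2.368, 1.57, 2.218]
force: [-0.1, 0.6, -2.1]
grip_width: 0.0458
```

```bash
python3 - <<'E'
from h import *
go([0.519,-0.267,0.070],-0.128)
save(cam('side'),'s9')
E
```

```text
t 25.3 p [ 0.5189 -0.2651  0.1804] th -0.1268 R0 [-2.e-04  3.e-04 -1.e+00] F [-0.1   0.61 -2.11] g 0.0458
to go tool xyz mm [110.4   0.4   1.9] turn about x 0.0012
```

View pics/s9.png

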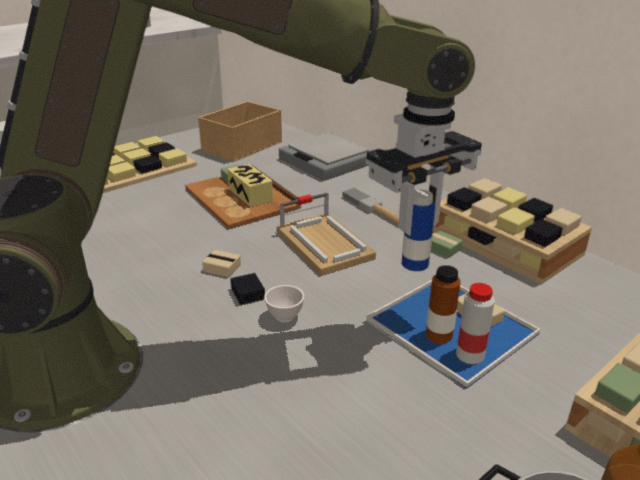

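Request:
{"name": "play_rows", "arguments": {
  "deltas": [
    [[10,0,0,0,0,0,36],[25,0,0,0,0,0,36],[30,0,0,0,0,0,36],[22,0,0,0,0,0,36],[12,0,0,0,0,0,36],[5,0,0,0,0,0,36],[3,0,0,0,0,0,36],[1,0,0,0,0,0,36],[1,0,0,0,0,0,36],[0.5,0,0,0,0,0,36]]
  ]
}}

```text
time_s: 26.35
ee_pos: [0.5191, -0.2664, 0.0715]
eef_rot: [1.169, 1.57, -0.53]
force: [1.1, -0.9, -1.6]
grip_width: 0.0458
```

Request:
{"name": "play_rows", "arguments": {
  "deltas": [
    [[0.5,0,0,0,0,0,36],[0.5,0,0,0,0,0,36],[0,0,0,0,0,0,36],[0,0,0,0,0,0,36]]
  ]
}}

```text
time_s: 26.75
ee_pos: [0.5191, -0.2664, 0.0705]
eef_rot: [1.049, 1.57, -0.65]
force: [-1.4, 0.6, 5.9]
grip_width: 0.0459
```

Request:
{"name": "play_rows", "arguments": {
  "deltas": [
    [[0,0,0,0,0,0,55],[0,0,0,0,0,0,75],[0,0,0,0,0,0,75],[0,0,0,0,0,0,75],[-10.5,0,0,0,0,0,75],[-20,0,0,0,0,0,75],[-30,0,0,0,0,0,94],[-40,0,0,0,0,0,94],[-30,0,0,0,0,0,94],[-10,0,0,0,0,0,94]]
  ]
}}

```text
time_s: 27.75
ee_pos: [0.5197, -0.2667, 0.2146]
eef_rot: [1.162, 1.565, -0.537]
force: [0.1, 0.5, 0.0]
grip_width: 0.0938
```

Request:
{"name": "play_rows", "arguments": {
  "deltas": [
    [[0,2,-15,0,0,0,94],[0,4,-35,0,0,0,94],[0,6,-40,0,0,0,94],[0,6,-40,0,0,0,94],[0,4,-30,0,0,0,94],[0,2,-10,0,0,0,94],[0,0,0,0,0,0,94],[0,0,0,0,0,0,94],[0,0,0,0,0,0,94],[0,0,0,0,0,0,94]]
  ]
}}

```text
time_s: 28.75
ee_pos: [0.5641, -0.1017, 0.2103]
eef_rot: [-1.315, 1.571, -3.015]
force: [-0.0, -0.6, -0.1]
grip_width: 0.0938
```

```bash
python3 - <<'E'
from h import *
st();cam('top');cam('top')
w=cam('wrist');save(w,'w10');s=cam('side');save(s,'s10');t=cam('top');save(t,'t10');st()
import pickle; pickle.dump(w,open('w10.pkl','wb'));pickle.dump(t,open('t10.pkl','wb'));pickle.dump(s,open('s10.pkl','wb'))
E
```

```text
t 28.75 p [ 0.5641 -0.1017  0.2103] th -0.1294 R0 [-2.e-04 -0.e+00 -1.e+00] F [-0.01 -0.61 -0.08] g 0.0938
t 29.0 p [ 0.5643 -0.101   0.2105] th -0.1284 R0 [ 0. -0. -1.] F [-0.56 -0.63  0.02] g 0.0942
```

View pics/w10.png

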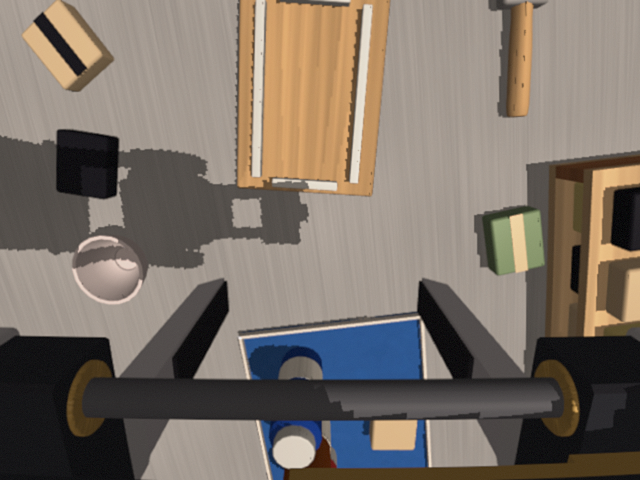

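View pics/s10.png

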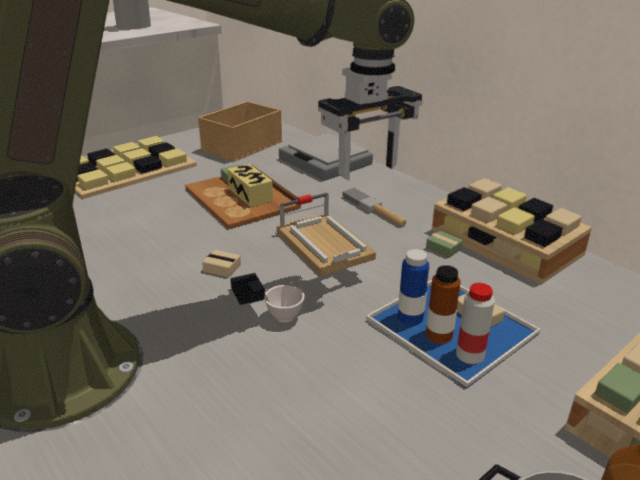

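View pics/t10.png

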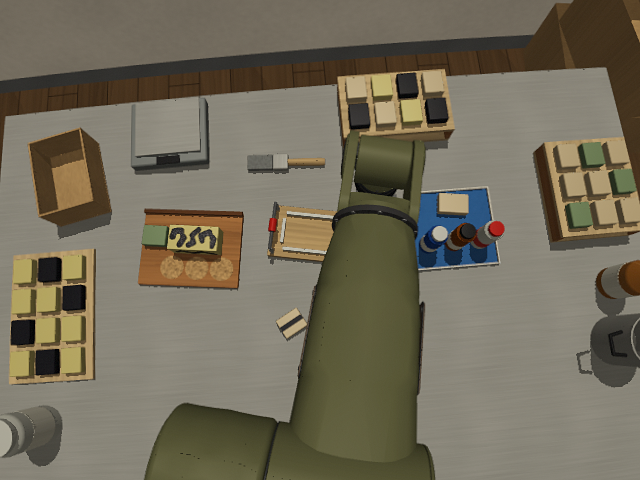

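```bash
python3 - <<'E'
import cv2
im=cv2.imread('pics/w10.png')
cv2.imwrite('pics/w10z.png',cv2.resize(im[0:200,230:400],None,fx=3,fy=3,interpolation=cv2.INTER_CUBIC))
im=cv2.imread('pics/t10.png')
cv2.imwrite('pics/t10z.png',cv2.resize(im[200:295,130:250],None,fx=6,fy=6,interpolation=cv2.INTER_CUBIC))
E
```

```text
(no output)
```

View pics/w10z.png

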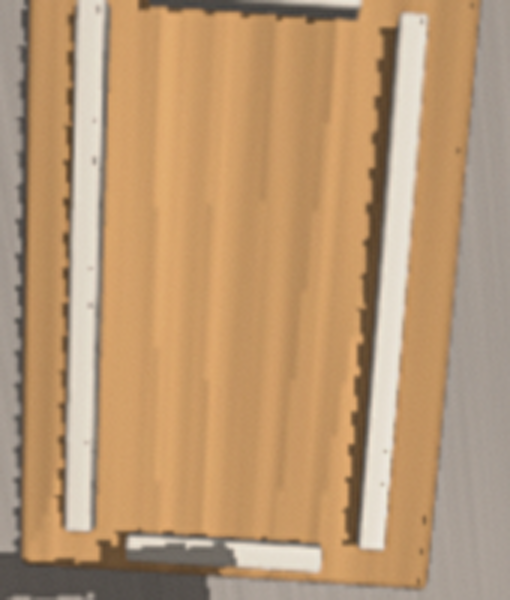

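View pics/t10z.png

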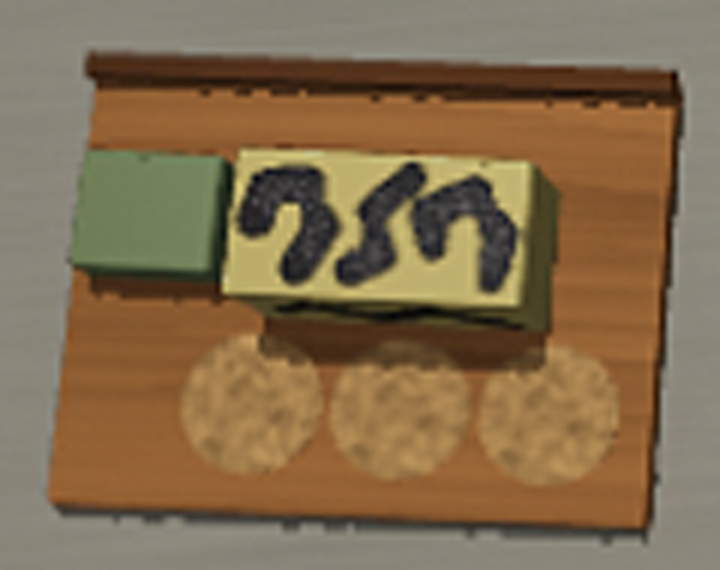

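```bash
python3 - <<'E'
from h import *
import pickle
np.set_printoptions(precision=4,suppress=True)
w=pickle.load(open('w10.pkl','rb')); t=pickle.load(open('t10.pkl','rb'))
q=zs([[106,10],[94,530],[400,12],[360,548],[127,535],[322,547],[250,4]],3,(230,0))
P=plane(w,q,.030); print(P)
l=P[0]-P[1]; r=P[2]-P[3]; print('yaws',np.arctan2(-l[0],l[1]),np.arctan2(-r[0],r[1]))
yaw=(np.arctan2(-l[0],l[1])+np.arctan2(-r[0],r[1]))/2; ex=np.array([np.cos(yaw),np.sin(yaw),0]); ey=np.array([-np.sin(yaw),np.cos(yaw),0])
print('gap',ex@((P[2]+P[3])-(P[0]+P[1]))/2, 'stop sep',ey@(P[6]-(P[4]+P[5])/2))
cx=ex@(P[:4].mean(0)); cy=ey@((P[4]+P[5])/2)+.075; print('centre',cx*ex+cy*ey, 'alt',cx*ex+(ey@P[6]-.075)*ey)
# tops stops inner: near stop (right in top view), top0 zoom
t0=t
R=plane(t0,zs([[203,135],[622,178],[598,405],[173,365]],7,(258,195)),.030)
print('top-based rails', R)
# cork spots
C=plane(t,zs([[252,404],[400,410],[549,415]],6,(130,200)),.014); print('cork top cam',C)
E
```

```text
[[ 0.5405  0.0889  0.03  ]
 [ 0.5136 -0.0526  0.03  ]
 [ 0.6213  0.0778  0.03  ]
 [ 0.5934 -0.0686  0.03  ]
 [ 0.5234 -0.0555  0.03  ]
 [ 0.5819 -0.0668  0.03  ]
 [ 0.5803  0.0851  0.03  ]]
yaws -0.18755694087856972 -0.18816229017405894
gap 0.08139489638934326 stop sep 0.14878623178731104
centre [0.5674 0.0124 0.    ] alt [0.5672 0.0112 0.    ]
top-based rails [[ 0.6191  0.0752  0.03  ]
 [ 0.5906 -0.0709  0.03  ]
 [ 0.5105 -0.0548  0.03  ]
 [ 0.5374  0.0913  0.03  ]]
cork top cam [[0.5135 0.3697 0.014 ]
 [0.5058 0.3081 0.014 ]
 [0.4986 0.2467 0.014 ]]
```

Request:
{"name": "play_rows", "arguments": {
  "deltas": [
    [[0,-3,-20,0,0,0,94],[0,-5,-40,0,0,0,94],[0,-5,-48,0,0,0,94],[0,-5,-48,0,0,0,94],[0,-5,-48,0,0,0,94],[0,-5,-48,0,0,0,94],[0,-5,-48,0,0,0,94],[0,-5,-48,0,0,0,94],[0,-5,-40,0,0,0,94],[0,-2,-12,0,0,0,94]]
  ]
}}

```text
time_s: 30.0
ee_pos: [0.57, 0.3052, 0.2099]
eef_rot: [-1.744, 1.57, 2.844]
force: [-0.3, -0.2, 0.6]
grip_width: 0.094
```

Request:
{"name": "play_rows", "arguments": {
  "deltas": [
    [[20,0,0,0,0,0,94],[30,0,0,0,0,0,94],[20,0,0,0,0,0,94],[0,0,0,0,0,0,94],[0,0,0,0,0,0,94],[0,0,0,0,0,0,94],[0,0,0,0,0,0,94]]
  ]
}}

```text
time_s: 30.7
ee_pos: [0.5713, 0.3018, 0.1419]
eef_rot: [2.121, 1.569, 0.422]
force: [-0.1, 0.1, -0.5]
grip_width: 0.0941
```

```bash
python3 - <<'E'
from h import *
st();cam('top')
w=cam('wrist');save(w,'w11');s=cam('side');save(s,'s11');go([.571,.302,.034],-.13)
import pickle; pickle.dump(w,open('w11.pkl','wb'))
E
```

```text
t 30.7 p [0.5713 0.3018 0.1419] th -0.1282 R0 [ 1.9e-03  8.0e-04 -1.0e+00] F [-0.07  0.07 -0.5 ] g 0.0941
t 30.85 p [0.571  0.3018 0.1411] th -0.128 R0 [ 8.e-04  4.e-04 -1.e+00] F [ 0.02  0.1  -0.28] g 0.0942
to go tool xyz mm [ 1.071e+02 -1.000e-01 -1.000e-01] turn about x 0.002
```

View pics/w11.png

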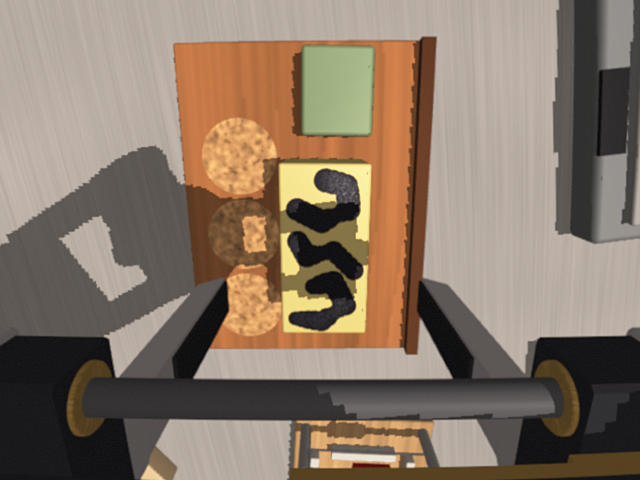

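View pics/s11.png

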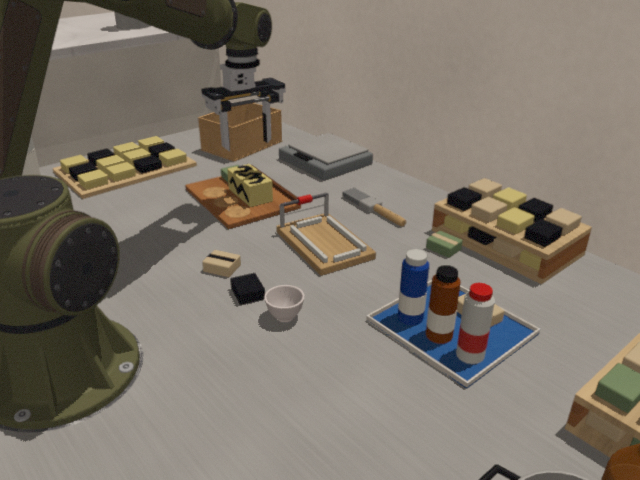

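```bash
python3 - <<'E'
from h import *
import pickle
np.set_printoptions(precision=4,suppress=True)
w=pickle.load(open('w11.pkl','rb'))
L=plane(w,[[279,163],[371,164],[366,333],[282,332]],0.069);print('loaf',L,L.mean(0)); e=L[0]+L[1]-L[2]-L[3]; print(np.arctan2(-e[0],e[1]), np.linalg.norm(e)/2, np.linalg.norm(L[0]-L[1]),np.linalg.norm(L[2]-L[3]))
E
```

```text
loaf [[0.5515 0.3656 0.069 ]
 [0.6093 0.3576 0.069 ]
 [0.5944 0.2398 0.069 ]
 [0.535  0.2483 0.069 ]] [0.5725 0.3028 0.069 ]
-0.13257506864667823 0.11857262857202734 0.058386355671644706 0.06002996409567617
```

Request:
{"name": "play_rows", "arguments": {
  "deltas": [
    [[10,1,-1,0.005,0,0,94],[25,0,0,0,0,0,94],[30,0,0,0,0,0,94],[22,0,0,0,0,0,94],[12,0,0,0,0,0,94],[6,0,0,0,0,0,94],[2,0,0,0,0,0,94],[0,0,0,0,0,0,94],[0,0,0,0,0,0,80],[0,0,0,0,0,0,65]]
  ],
  "grip_force": 30
}}

```text
time_s: 31.85
ee_pos: [0.5723, 0.3028, 0.0343]
eef_rot: [2.136, 1.57, 0.432]
force: [-1.1, 0.2, -0.4]
grip_width: 0.0815
```

Request:
{"name": "play_rows", "arguments": {
  "deltas": [
    [[0,0,0,0,0,0,50],[0,0,0,0,0,0,50],[0,0,0,0,0,0,50],[0,0,0,0,0,0,50],[0,0,0,0,0,0,50]]
  ]
}}

```text
time_s: 32.35
ee_pos: [0.572, 0.3027, 0.0336]
eef_rot: [2.114, 1.571, 0.41]
force: [0.7, -0.4, 1.4]
grip_width: 0.0597
```

```bash
python3 - <<'E'
from h import *
go([.566,.011,.134],-.188)
E
```

```text
t 32.35 p [0.572  0.3027 0.0336] th -0.133 R0 [ 2.e-04  1.e-04 -1.e+00] F [ 0.72 -0.38  1.42] g 0.0597
to go tool xyz mm [-100.4   32.7  289.9] turn about x 0.055
```

Request:
{"name": "play_rows", "arguments": {
  "deltas": [
    [[-3,0,0,0,0,0,50],[-12,0,0,0,0,0,50],[-25,0,0,0,0,0,50],[-30,0,0,0,0,0,50],[-25,0,0,0,0,0,50],[-15,0,0,0,0,0,50],[0,2,15,0,0,0,50],[0,4,35,0,0,0,50],[0,4,40,0,0,0,50],[0,4,40,0,0,0,50]]
  ]
}}

```text
time_s: 33.35
ee_pos: [0.5675, 0.1698, 0.142]
eef_rot: [-1.138, 1.568, -2.841]
force: [0.2, -0.2, -3.4]
grip_width: 0.0597
```

Request:
{"name": "play_rows", "arguments": {
  "deltas": [
    [[0,4,40,0,0,0,50],[0,4,40,0,0,0,50],[0,4,40,0,0,0,50],[0,5,30,0,0,0,50],[0,2,10,0,0,0,50],[0,0,0,0.055,0,0,50],[0,0,0,0,0,0,50],[0,0,0,0,0,0,50],[0,0,0,0,0,0,50]]
  ]
}}

```text
time_s: 34.25
ee_pos: [0.566, 0.0113, 0.1431]
eef_rot: [-1.454, 1.57, 3.072]
force: [0.4, -0.5, -4.0]
grip_width: 0.0595
```

```bash
python3 - <<'E'
from h import *
st(); cam('top'); save(cam('side'),'s12');save(cam('wrist'),'w12')
go([.566,.011,.038],-.188)
E
```

```text
t 34.25 p [0.566  0.0113 0.1431] th -0.1862 R0 [-6.e-04  0.e+00 -1.e+00] F [ 0.39 -0.55 -4.02] g 0.0595
t 34.4 p [0.5661 0.0111 0.1433] th -0.1869 R0 [-2.e-04 -0.e+00 -1.e+00] F [ 0.7  -0.62 -3.88] g 0.06
to go tool xyz mm [ 1.053e+02 -1.000e-01  2.000e-01] turn about x 0.0011
```

View pics/s12.png

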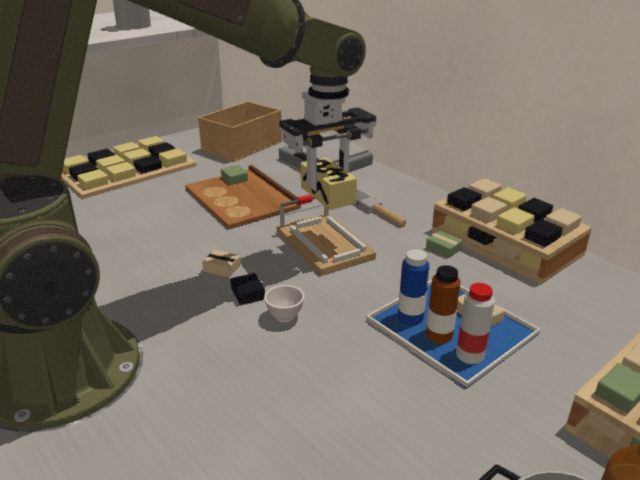

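View pics/w12.png

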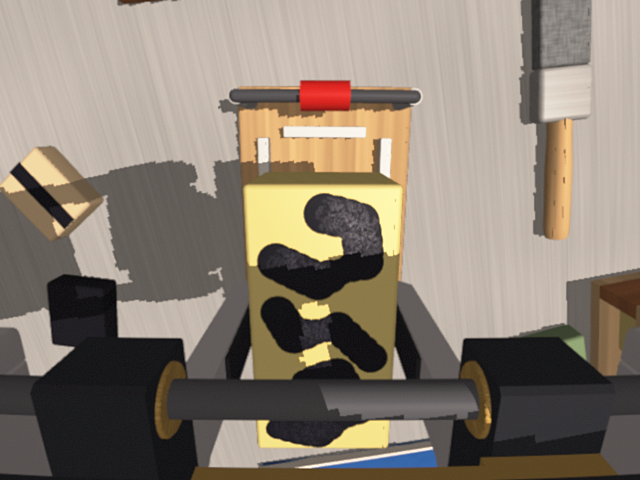

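Request:
{"name": "play_rows", "arguments": {
  "deltas": [
    [[10,0,0,0,0,0,50],[20,0,0,0,0,0,50],[25,0,0,0,0,0,50],[20,0,0,0,0,0,50],[15,0,0,0,0,0,50],[8,0,0,0,0,0,50],[4,0,0,0,0,0,50],[0,0,0,0,0,0,50],[0,0,0,0,0,0,50]]
  ]
}}

```text
time_s: 35.3
ee_pos: [0.5667, 0.0108, 0.0422]
eef_rot: [1.719, 1.57, -0.039]
force: [-0.4, 0.1, -3.9]
grip_width: 0.0598
```

```bash
python3 - <<'E'
from h import *
st(); s=cam('side'); cv2.imwrite('pics/s13.png',cv2.resize(s['img'][150:290,240:410][:,:,::-1],None,fx=4,fy=4,interpolation=cv2.INTER_CUBIC)); save(cam('wrist'),'w13')
E
```

```text
t 35.3 p [0.5667 0.0108 0.0422] th -0.1879 R0 [ 0.0013 -0.     -1.    ] F [-0.39  0.07 -3.93] g 0.0598
```

View pics/s13.png

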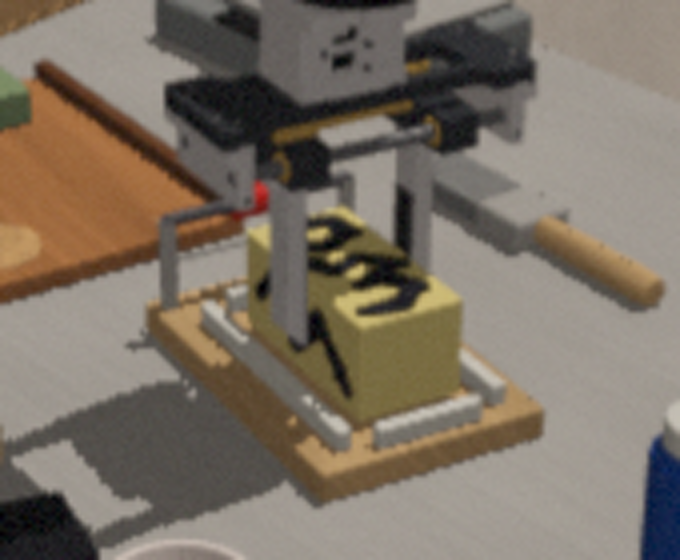

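View pics/w13.png

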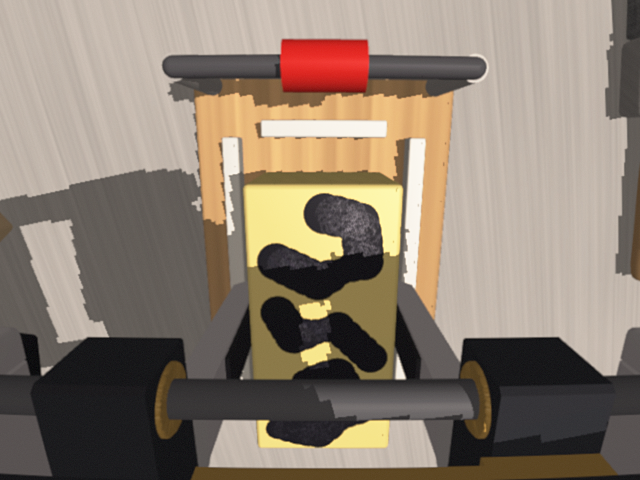

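Well centred between the rails. Lower the last 4 mm gently.

Request:
{"name": "play_rows", "arguments": {
  "deltas": [
    [[1,0,0,0,0,0,50],[1,0,0,0,0,0,50],[1,0,0,0,0,0,50],[0.5,0,0,0,0,0,50],[0,0,0,0,0,0,50],[0,0,0,0,0,0,50]]
  ]
}}

```text
time_s: 36.0
ee_pos: [0.5662, 0.0108, 0.0379]
eef_rot: [0.303, 1.571, -1.456]
force: [0.2, 0.5, -3.6]
grip_width: 0.0598
```

Request:
{"name": "play_rows", "arguments": {
  "deltas": [
    [[0.5,0,0,0,0,0,50],[0,0,0,0,0,0,50],[0,0,0,0,0,0,50]]
  ]
}}

```text
time_s: 36.3
ee_pos: [0.5663, 0.0108, 0.0376]
eef_rot: [1.743, 1.571, -0.016]
force: [-0.8, 0.3, -1.2]
grip_width: 0.0597
```

Request:
{"name": "play_rows", "arguments": {
  "deltas": [
    [[0.5,0,0,0,0,0,50],[0,0,0,0,0,0,50],[0,0,0,0,0,0,50]]
  ]
}}

```text
time_s: 36.6
ee_pos: [0.5663, 0.0108, 0.0376]
eef_rot: [1.738, 1.57, -0.021]
force: [-4.6, 0.5, 6.3]
grip_width: 0.0599
```

Request:
{"name": "play_rows", "arguments": {
  "deltas": [
    [[0,0,0,0,0,0,65],[0,0,0,0,0,0,80],[0,0,0,0,0,0,80],[0,0,0,0,0,0,80],[-8.5,0,0,0,0,0,80],[-25,0,0,0,0,0,80],[-35,0,0,0,0,0,94],[-40,0,0,0,0,0,94],[-25,0,0,-0.06,0,0,94],[-10,0,0,0,0,0,94]]
  ]
}}

```text
time_s: 37.6
ee_pos: [0.567, 0.0108, 0.1837]
eef_rot: [1.654, 1.566, -0.044]
force: [0.7, 0.2, -0.5]
grip_width: 0.0939
```

Request:
{"name": "play_rows", "arguments": {
  "deltas": [
    [[0,-1,15,0,0,0,94],[0,-1.5,35,0,0,0,94],[0,-1.5,45,0,0,0,94],[0,-1.5,45,0,0,0,94],[0,-1.5,45,0,0,0,94],[0,-1.5,45,0,0,0,94],[0,-2,35,0,0,0,94],[0,-1,16,0,0,0,94],[0,0,0,0,0,0,94],[0,0,0,0,0,0,94]]
  ]
}}

```text
time_s: 38.6
ee_pos: [0.5187, -0.2657, 0.1796]
eef_rot: [-2.114, 1.569, 2.47]
force: [-0.1, 0.0, 0.5]
grip_width: 0.0944
```

```bash
python3 - <<'E'
from h import *
st(); t=cam('top'); save(t,'t14'); s=cam('side'); save(s,'s14'); save(cam('wrist'),'w14')
go([.519,-.2665,.0704],-.128)
E
```

```text
t 38.6 p [ 0.5187 -0.2657  0.1796] th -0.1285 R0 [-1.1e-03  9.0e-04 -1.0e+00] F [-0.13  0.04  0.49] g 0.0944
t 38.75 p [ 0.5193 -0.2651  0.1803] th -0.1266 R0 [-2.e-04  2.e-04 -1.e+00] F [ 0.91 -0.24  0.53] g 0.0938
to go tool xyz mm [ 1.099e+02 -1.000e-01  1.400e+00] turn about x 0.0014
```

View pics/t14.png

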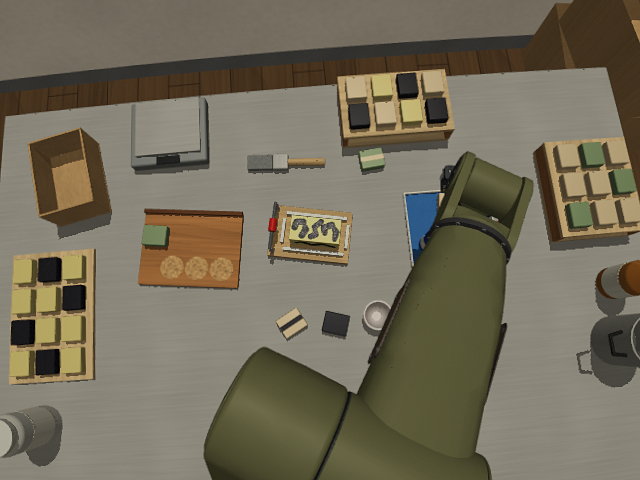

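View pics/s14.png

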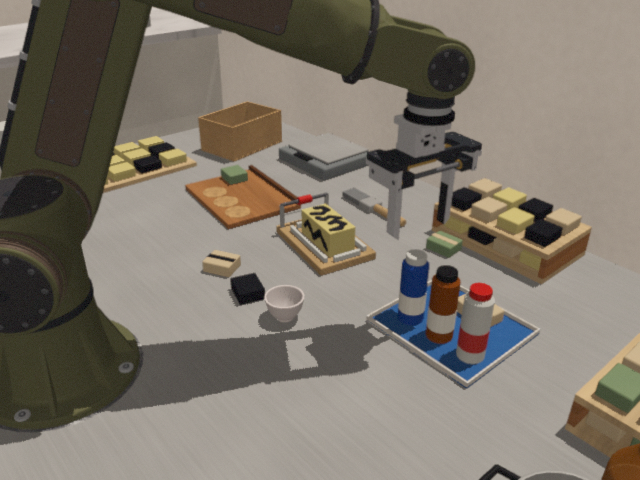

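View pics/w14.png

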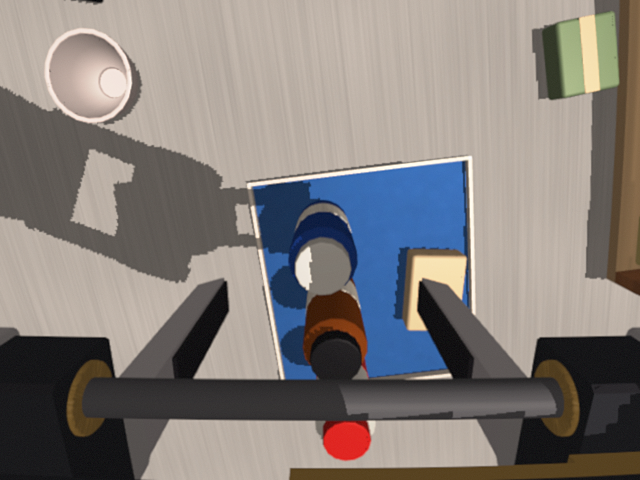

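Request:
{"name": "play_rows", "arguments": {
  "deltas": [
    [[10,0,0,0,0,0,94],[25,0,0,0,0,0,94],[30,0,0,0,0,0,94],[25,0,0,0,0,0,94],[15,0,0,0,0,0,94],[5.5,0,0,0,0,0,94],[0,0,0,0,0,0,94],[0,0,0,0,0,0,70],[0,0,0,0,0,0,36],[0,0,0,0,0,0,36]]
  ],
  "grip_force": 20
}}

```text
time_s: 39.75
ee_pos: [0.5193, -0.2666, 0.0708]
eef_rot: [1.161, 1.569, -0.538]
force: [0.9, 0.3, 0.5]
grip_width: 0.0733
```

Request:
{"name": "play_rows", "arguments": {
  "deltas": [
    [[0,0,0,0,0,0,36],[0,0,0,0,0,0,36],[0,0,0,0,0,0,36],[0,0,0,0,0,0,36],[0,0,0,0,0,0,36],[0,0,0,0,0,0,36]]
  ]
}}

```text
time_s: 40.35
ee_pos: [0.5189, -0.2664, 0.07]
eef_rot: [0.367, 1.571, -1.332]
force: [0.1, 0.6, 0.8]
grip_width: 0.0454
```

Request:
{"name": "play_rows", "arguments": {
  "deltas": [
    [[-5.5,0,0,0,0,0,36],[-15,0,0,0,0,0,36],[-25,0,0,0,0,0,36],[-30,0,0,0,0,0,36],[-25,0,0,0,0,0,36],[-10,0,0,0,0,0,36],[0,-2,-10,0,0,0,36],[0,-4,-30,0,0,0,36],[0,-5,-40,0,0,0,36],[0,-5,-40,0,0,0,36]]
  ]
}}

```text
time_s: 41.35
ee_pos: [0.5174, -0.1434, 0.1789]
eef_rot: [-1.83, 1.568, 2.754]
force: [0.4, 0.7, -3.5]
grip_width: 0.0459
```

Request:
{"name": "play_rows", "arguments": {
  "deltas": [
    [[0,-5,-40,0,0,0,36],[0,-5,-40,0,0,0,36],[0,-5,-40,0,0,0,36],[0,-5,-40,0,0,0,36],[0,-5,-40,0,0,0,36],[0,-5,-40,0,0,0,36],[0,-5,-40,0,0,0,36],[0,-5,-40,0,0,0,36],[0,-5,-40,0,0,0,36],[0,-5,-40,0,0,0,36]]
  ]
}}

```text
time_s: 42.35
ee_pos: [0.5185, 0.2596, 0.1789]
eef_rot: [-1.064, 1.568, -2.762]
force: [0.1, -0.6, -2.4]
grip_width: 0.0457
```

Request:
{"name": "play_rows", "arguments": {
  "deltas": [
    [[0,-5,-40,0,0,0,36],[0,-5,-40,0,0,0,36],[0,-5,-24,0,0,0,36],[0,-3,-8,0,0,0,36],[0,0,0,0,0,0,36],[0,0,0,0,0,0,36],[0,0,0,0,0,0,36],[0,0,0,0,0,0,36]]
  ]
}}

```text
time_s: 43.15
ee_pos: [0.5166, 0.3702, 0.1806]
eef_rot: [1.528, 1.571, -0.172]
force: [0.3, 0.5, -1.9]
grip_width: 0.0458
```

```bash
python3 - <<'E'
from h import *
st(); save(cam('side'),'s15')
go([.5162,.3713,.0805],-.128)
E
```

```text
t 43.15 p [0.5166 0.3702 0.1806] th -0.1292 R0 [ 1.e-04 -0.e+00 -1.e+00] F [ 0.33  0.47 -1.91] g 0.0458
t 43.2 p [0.5166 0.3704 0.1807] th -0.1291 R0 [ 3.e-04  1.e-04 -1.e+00] F [ 0.27 -0.75 -2.14] g 0.0457
to go tool xyz mm [100.2  -0.5  -0.8] turn about x -0.0011
```

View pics/s15.png

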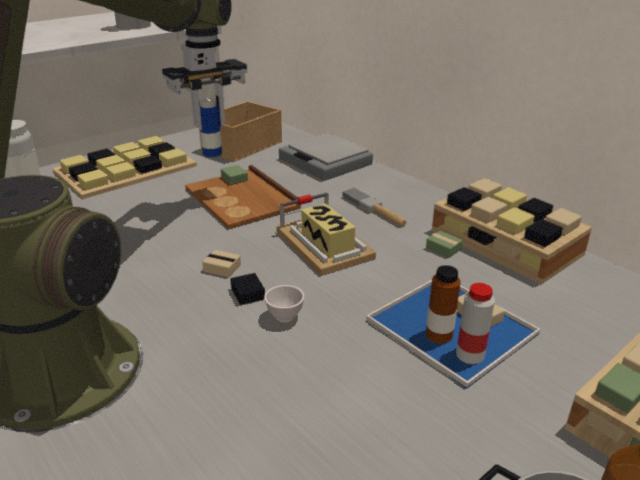

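Request:
{"name": "play_rows", "arguments": {
  "deltas": [
    [[10,0,0,0,0,0,36],[25,0,0,0,0,0,36],[28,0,0,0,0,0,36],[18,0,0,0,0,0,36],[10,0,0,0,0,0,36],[5,0,0,0,0,0,36],[2,0,0,0,0,0,36],[1,0,0,0,0,0,36],[0,0,0,0,0,0,36],[0,0,0,0,0,0,36]]
  ]
}}

```text
time_s: 44.2
ee_pos: [0.5165, 0.3713, 0.0821]
eef_rot: [2.254, 1.57, 0.555]
force: [0.3, 0.4, -2.8]
grip_width: 0.0454
```

Request:
{"name": "play_rows", "arguments": {
  "deltas": [
    [[0.5,0,0,0,0,0,36],[0,0,0,0,0,0,36],[0,0,0,0,0,0,36]]
  ]
}}

```text
time_s: 44.5
ee_pos: [0.5163, 0.3712, 0.081]
eef_rot: [2.433, 1.571, 0.735]
force: [0.4, -0.8, -2.0]
grip_width: 0.0458
```

Request:
{"name": "play_rows", "arguments": {
  "deltas": [
    [[0.5,0,0,0,0,0,36],[0,0,0,0,0,0,36],[0,0,0,0,0,0,36]]
  ]
}}

```text
time_s: 44.8
ee_pos: [0.5163, 0.3711, 0.0804]
eef_rot: [-0.46, 1.571, -2.159]
force: [0.1, -0.3, -1.5]
grip_width: 0.0454
```

Request:
{"name": "play_rows", "arguments": {
  "deltas": [
    [[0.5,0,0,0,0,0,36],[0,0,0,0,0,0,36],[0,0,0,0,0,0,36]]
  ]
}}

```text
time_s: 45.1
ee_pos: [0.5163, 0.3712, 0.08]
eef_rot: [2.276, 1.571, 0.577]
force: [0.0, 0.1, -1.3]
grip_width: 0.046
```

Request:
{"name": "play_rows", "arguments": {
  "deltas": [
    [[0.5,0,0,0,0,0,36],[0,0,0,0,0,0,36],[0,0,0,0,0,0,36]]
  ]
}}

```text
time_s: 45.4
ee_pos: [0.5164, 0.3713, 0.08]
eef_rot: [2.355, 1.57, 0.656]
force: [-1.5, -1.5, 5.9]
grip_width: 0.0456
```

Request:
{"name": "play_rows", "arguments": {
  "deltas": [
    [[0,0,0,0,0,0,55],[0,0,0,0,0,0,75],[0,0,0,0,0,0,75],[0,0,0,0,0,0,75],[-8,0,0,0,0,0,75],[-20,0,0,0,0,0,75],[-28,0,0,0,0,0,94],[-28,0,0,0,0,0,94],[-12,0,0,0,0,0,94],[-5,0,0,0,0,0,94]]
  ]
}}

```text
time_s: 46.4
ee_pos: [0.5166, 0.3713, 0.1818]
eef_rot: [2.258, 1.569, 0.559]
force: [-0.1, 0.1, 0.1]
grip_width: 0.094
```

Request:
{"name": "play_rows", "arguments": {
  "deltas": [
    [[0,3,15,0,0,0,94],[0,5,32,0,0,0,94],[0,6,45,0,0,0,94],[0,6,45,0,0,0,94],[0,6,45,0,0,0,94],[0,6,45,0,0,0,94],[0,6,45,0,0,0,94],[0,6,45,0,0,0,94],[0,6,45,0,0,0,94],[0,6,45,0,0,0,94]]
  ]
}}

```text
time_s: 47.4
ee_pos: [0.5185, -0.0421, 0.179]
eef_rot: [-1.536, 1.569, 3.048]
force: [0.9, 0.7, 1.0]
grip_width: 0.094
```

Request:
{"name": "play_rows", "arguments": {
  "deltas": [
    [[0,6,45,0,0,0,94],[0,6,45,0,0,0,94],[0,6,45,0,0,0,94],[0,6,45,0,0,0,94],[0,6,45,0,0,0,94],[0,6,45,0,0,0,94],[0,1,20,0,0,0,94],[0,0,0,0,0,0,94],[0,0,0,0,0,0,94],[0,0,0,0,0,0,94]]
  ]
}}

```text
time_s: 48.4
ee_pos: [0.5196, -0.3307, 0.1802]
eef_rot: [-2.283, 1.57, 2.302]
force: [-0.3, 0.1, -0.0]
grip_width: 0.0941
```

```bash
python3 - <<'E'
from h import *
st(); save(cam('side'),'s16');save(cam('wrist'),'w16')
go([.5196,-.3319,.0704],-.128)
E
```

```text
t 48.4 p [ 0.5196 -0.3307  0.1802] th -0.1268 R0 [-4.e-04  5.e-04 -1.e+00] F [-0.31  0.05 -0.02] g 0.0941
t 48.5 p [ 0.5198 -0.3308  0.1806] th -0.1265 R0 [ 1.e-04  1.e-04 -1.e+00] F [0.81 0.42 0.54] g 0.094
to go tool xyz mm [ 1.102e+02 -1.000e-01  1.100e+00] turn about x 0.0015
```

View pics/s16.png

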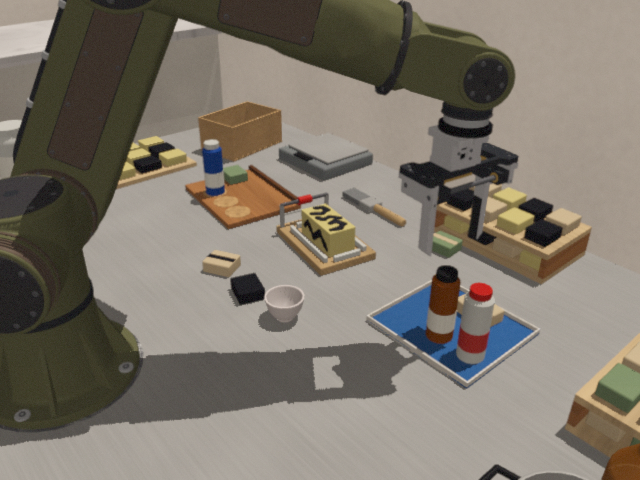

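View pics/w16.png

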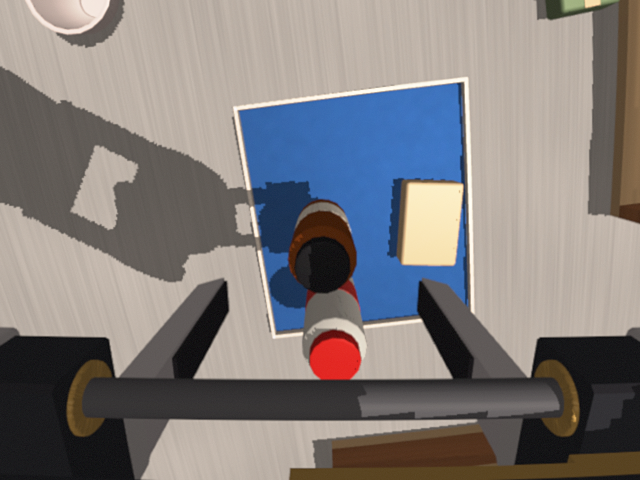

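Blue stands on its spot; amber is centred under the gripper. Pick it and carry it back (y −95, z −636).

Request:
{"name": "play_rows", "arguments": {
  "deltas": [
    [[10,0,0,0,0,0,94],[25,0,0,0,0,0,94],[30,0,0,0,0,0,94],[25,0,0,0,0,0,94],[15,0,0,0,0,0,94],[5,0,0,0,0,0,94],[0,0,0,0,0,0,94],[0,0,0,0,0,0,70],[0,0,0,0,0,0,36],[0,0,0,0,0,0,36]]
  ]
}}

```text
time_s: 49.5
ee_pos: [0.5198, -0.3322, 0.0713]
eef_rot: [1.078, 1.57, -0.62]
force: [-1.1, 0.3, -0.7]
grip_width: 0.0734
```

Request:
{"name": "play_rows", "arguments": {
  "deltas": [
    [[0,0,0,0,0,0,36],[0,0,0,0,0,0,36],[0,0,0,0,0,0,36],[0,0,0,0,0,0,36],[0,0,0,0,0,0,36],[0,0,0,0,0,0,36]]
  ]
}}

```text
time_s: 50.1
ee_pos: [0.5196, -0.332, 0.0705]
eef_rot: [1.066, 1.571, -0.632]
force: [0.4, 1.0, 0.5]
grip_width: 0.0452
```

Request:
{"name": "play_rows", "arguments": {
  "deltas": [
    [[-5,0,0,0,0,0,36],[-15,0,0,0,0,0,36],[-25,0,0,0,0,0,36],[-30,0,0,0,0,0,36],[-25,0,0,0,0,0,36],[-10,0,0,0,0,0,36],[0,-2,-10,0,0,0,36],[0,-4,-30,0,0,0,36],[0,-6,-40,0,0,0,36],[0,-6,-40,0,0,0,36]]
  ]
}}

```text
time_s: 51.1
ee_pos: [0.516, -0.2087, 0.1787]
eef_rot: [-1.942, 1.568, 2.642]
force: [1.0, 0.0, -2.9]
grip_width: 0.0456
```

Request:
{"name": "play_rows", "arguments": {
  "deltas": [
    [[0,-6,-40,0,0,0,36],[0,-6,-40,0,0,0,36],[0,-6,-40,0,0,0,36],[0,-6,-40,0,0,0,36],[0,-6,-40,0,0,0,36],[0,-6,-40,0,0,0,36],[0,-6,-40,0,0,0,36],[0,-6,-40,0,0,0,36],[0,-6,-40,0,0,0,36],[0,-6,-40,0,0,0,36]]
  ]
}}

```text
time_s: 52.1
ee_pos: [0.5072, 0.1955, 0.1791]
eef_rot: [-1.159, 1.569, -2.858]
force: [1.9, 0.8, -1.9]
grip_width: 0.0453
```

Request:
{"name": "play_rows", "arguments": {
  "deltas": [
    [[0,-6,-40,0,0,0,36],[0,-6,-40,0,0,0,36],[0,-4,-26,0,0,0,36],[0,-1,-10,0,0,0,36],[0,0,0,0,0,0,36],[0,0,0,0,0,0,36],[0,0,0,0,0,0,36],[0,0,0,0,0,0,36]]
  ]
}}

```text
time_s: 52.9
ee_pos: [0.5067, 0.3099, 0.1805]
eef_rot: [1.178, 1.571, -0.522]
force: [-0.6, -0.6, -3.1]
grip_width: 0.0454
```

```bash
python3 - <<'E'
from h import *
st(); save(cam('side'),'s17')
go([.5065,.3111,.0805],-.128)
E
```

```text
t 52.9 p [0.5067 0.3099 0.1805] th -0.1292 R0 [ 1.e-04 -1.e-04 -1.e+00] F [-0.58 -0.64 -3.15] g 0.0454
t 52.95 p [0.5067 0.3101 0.1806] th -0.1291 R0 [ 1.e-04  0.e+00 -1.e+00] F [ 1.19  0.6  -2.72] g 0.0456
to go tool xyz mm [100.1  -0.4  -1. ] turn about x -0.0011
```

View pics/s17.png

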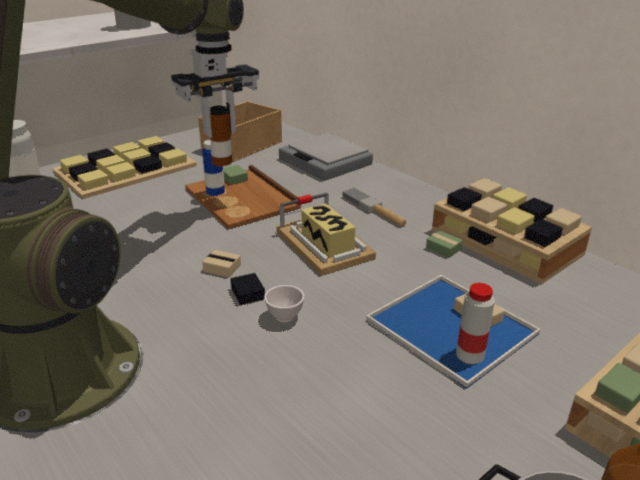

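Request:
{"name": "play_rows", "arguments": {
  "deltas": [
    [[10,0,0,0,0,0,36],[25,0,0,0,0,0,36],[28,0,0,0,0,0,36],[18,0,0,0,0,0,36],[10,0,0,0,0,0,36],[5,0,0,0,0,0,36],[2,0,0,0,0,0,36],[1,0,0,0,0,0,36],[0.5,0,0,0,0,0,36],[0,0,0,0,0,0,36]]
  ]
}}

```text
time_s: 53.95
ee_pos: [0.5067, 0.311, 0.0815]
eef_rot: [2.161, 1.57, 0.462]
force: [0.7, -0.8, -2.8]
grip_width: 0.0457
```

Request:
{"name": "play_rows", "arguments": {
  "deltas": [
    [[0.5,0,0,0,0,0,36],[0,0,0,0,0,0,36],[0,0,0,0,0,0,36]]
  ]
}}

```text
time_s: 54.25
ee_pos: [0.5065, 0.3109, 0.0805]
eef_rot: [2.211, 1.571, 0.512]
force: [-0.9, -0.3, -2.9]
grip_width: 0.0453
```

Request:
{"name": "play_rows", "arguments": {
  "deltas": [
    [[0.5,0,0,0,0,0,36],[0,0,0,0,0,0,36],[0,0,0,0,0,0,36]]
  ]
}}

```text
time_s: 54.55
ee_pos: [0.5066, 0.311, 0.0804]
eef_rot: [2.323, 1.57, 0.625]
force: [-3.1, -0.5, 5.9]
grip_width: 0.0456
```

Request:
{"name": "play_rows", "arguments": {
  "deltas": [
    [[0,0,0,0,0,0,55],[0,0,0,0,0,0,75],[0,0,0,0,0,0,75],[0,0,0,0,0,0,75],[-7.5,0,0,0,0,0,75],[-20,0,0,0,0,0,75],[-28,0,0,0,0,0,94],[-28,0,0,0,0,0,94],[-12,0,0,0,0,0,94],[-5,0,0,0,0,0,94]]
  ]
}}

```text
time_s: 55.55
ee_pos: [0.5068, 0.3111, 0.1817]
eef_rot: [2.189, 1.569, 0.49]
force: [0.5, -0.2, -0.9]
grip_width: 0.0938
```

Request:
{"name": "play_rows", "arguments": {
  "deltas": [
    [[0,2,15,0,0,0,94],[0,5,36,0,0,0,94],[0,6.5,45,0,0,0,94],[0,6.5,45,0,0,0,94],[0,6.5,45,0,0,0,94],[0,6.5,45,0,0,0,94],[0,6.5,45,0,0,0,94],[0,6.5,45,0,0,0,94],[0,6.5,45,0,0,0,94],[0,6.5,45,0,0,0,94]]
  ]
}}

```text
time_s: 56.55
ee_pos: [0.5111, -0.1067, 0.1791]
eef_rot: [-1.657, 1.569, 2.927]
force: [-0.0, -0.2, -0.2]
grip_width: 0.094
```

Request:
{"name": "play_rows", "arguments": {
  "deltas": [
    [[0,6.5,45,0,0,0,94],[0,6.5,45,0,0,0,94],[0,6.5,45,0,0,0,94],[0,6.5,45,0,0,0,94],[0,6.5,45,0,0,0,94],[0,6.5,45,0,0,0,94],[0,5,20,0,0,0,94],[0,0,0,0,0,0,94],[0,0,0,0,0,0,94],[0,0,0,0,0,0,94]]
  ]
}}

```text
time_s: 57.55
ee_pos: [0.5189, -0.3965, 0.1799]
eef_rot: [-2.202, 1.57, 2.383]
force: [-0.1, -0.3, -0.6]
grip_width: 0.0939
```

```bash
python3 - <<'E'
from h import *
st(); save(cam('side'),'s18');save(cam('wrist'),'w18')
go([.5192,-.3974,.0704],-.128)
E
```

```text
t 57.55 p [ 0.5189 -0.3965  0.1799] th -0.1273 R0 [-8.e-04  7.e-04 -1.e+00] F [-0.08 -0.33 -0.59] g 0.0939
t 57.65 p [ 0.5193 -0.3966  0.1805] th -0.1269 R0 [-0.e+00  1.e-04 -1.e+00] F [-1.04 -0.79  0.1 ] g 0.0939
to go tool xyz mm [110.1   0.    0.9] turn about x 0.0011
```

View pics/s18.png

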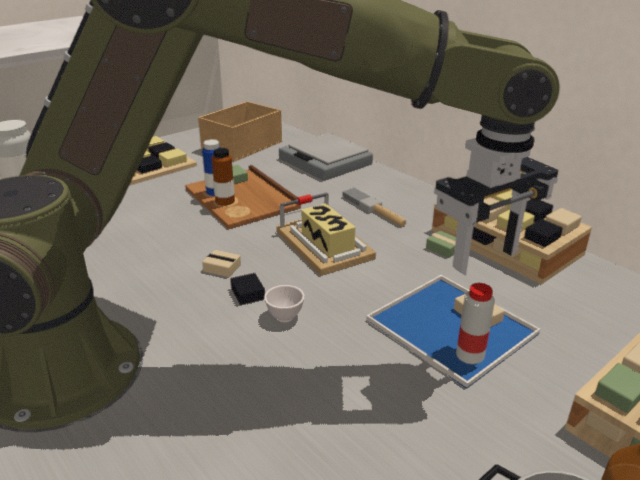

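View pics/w18.png

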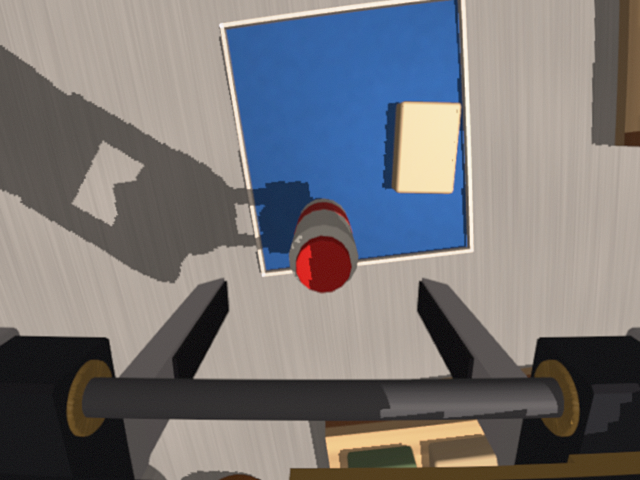

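Amber and blue stand on the board. Pick up white and carry it back (y −103, z −638).

Request:
{"name": "play_rows", "arguments": {
  "deltas": [
    [[10,0,0,0,0,0,94],[25,0,0,0,0,0,94],[30,0,0,0,0,0,94],[25,0,0,0,0,0,94],[15,0,0,0,0,0,94],[5,0,0,0,0,0,94],[0,0,0,0,0,0,94],[0,0,0,0,0,0,70],[0,0,0,0,0,0,36],[0,0,0,0,0,0,36]]
  ]
}}

```text
time_s: 58.65
ee_pos: [0.5195, -0.3977, 0.0713]
eef_rot: [0.978, 1.569, -0.721]
force: [-0.4, -0.8, 0.6]
grip_width: 0.0732
```

Request:
{"name": "play_rows", "arguments": {
  "deltas": [
    [[0,0,0,0,0,0,36],[0,0,0,0,0,0,36],[0,0,0,0,0,0,36],[0,0,0,0,0,0,36],[0,0,0,0,0,0,36],[0,0,0,0,0,0,36]]
  ]
}}

```text
time_s: 59.25
ee_pos: [0.5192, -0.3975, 0.0705]
eef_rot: [1.172, 1.571, -0.526]
force: [-0.4, 0.1, 0.8]
grip_width: 0.0453
```

Request:
{"name": "play_rows", "arguments": {
  "deltas": [
    [[-5,0,0,0,0,0,36],[-15,0,0,0,0,0,36],[-25,0,0,0,0,0,36],[-30,0,0,0,0,0,36],[-25,0,0,0,0,0,36],[-10,0,0,0,0,0,36],[0,-2,-10,0,0,0,36],[0,-5,-30,0,0,0,36],[0,-6,-40,0,0,0,36],[0,-7,-40,0,0,0,36]]
  ]
}}

```text
time_s: 60.25
ee_pos: [0.5137, -0.2738, 0.1786]
eef_rot: [-2.053, 1.568, 2.531]
force: [-0.4, 0.7, -2.7]
grip_width: 0.0452
```

Request:
{"name": "play_rows", "arguments": {
  "deltas": [
    [[0,-6,-40,0,0,0,36],[0,-7,-40,0,0,0,36],[0,-6,-40,0,0,0,36],[0,-7,-40,0,0,0,36],[0,-6,-40,0,0,0,36],[0,-7,-40,0,0,0,36],[0,-6,-40,0,0,0,36],[0,-7,-40,0,0,0,36],[0,-6,-40,0,0,0,36],[0,-7,-40,0,0,0,36]]
  ]
}}

```text
time_s: 61.25
ee_pos: [0.4998, 0.1309, 0.1791]
eef_rot: [-1.283, 1.569, -2.982]
force: [-0.1, -0.8, -3.8]
grip_width: 0.046
```

Request:
{"name": "play_rows", "arguments": {
  "deltas": [
    [[0,-6,-40,0,0,0,36],[0,-6,-38,0,0,0,36],[0,-4,-25,0,0,0,36],[0,-2,-15,0,0,0,36],[0,0,0,0,0,0,36],[0,0,0,0,0,0,36],[0,0,0,0,0,0,36],[0,0,0,0,0,0,36]]
  ]
}}

```text
time_s: 62.05
ee_pos: [0.4986, 0.2475, 0.1805]
eef_rot: [0.368, 1.571, -1.332]
force: [-0.4, -0.4, -3.0]
grip_width: 0.0456
```

```bash
python3 - <<'E'
from h import *
st(); save(cam('side'),'s19')
go([.4984,.2486,.0804],-.128)
E
```

```text
t 62.05 p [0.4986 0.2475 0.1805] th -0.1293 R0 [ 0.e+00 -1.e-04 -1.e+00] F [-0.41 -0.41 -3.02] g 0.0456
t 62.1 p [0.4986 0.2476 0.1805] th -0.1291 R0 [ 1.e-04 -0.e+00 -1.e+00] F [ 0.14  0.81 -1.56] g 0.0455
to go tool xyz mm [100.1  -0.4  -0.9] turn about x -0.0011
```

View pics/s19.png

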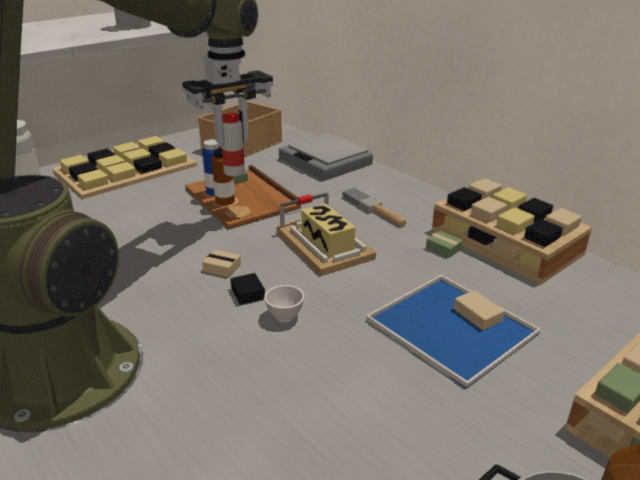

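Request:
{"name": "play_rows", "arguments": {
  "deltas": [
    [[10,0,0,0,0,0,36],[25,0,0,0,0,0,36],[28,0,0,0,0,0,36],[18,0,0,0,0,0,36],[10,0,0,0,0,0,36],[5,0,0,0,0,0,36],[2,0,0,0,0,0,36],[1,0,0,0,0,0,36],[0.5,0,0,0,0,0,36],[0,0,0,0,0,0,36]]
  ]
}}

```text
time_s: 63.1
ee_pos: [0.4987, 0.2485, 0.0814]
eef_rot: [2.107, 1.57, 0.408]
force: [0.2, 0.2, -2.8]
grip_width: 0.0453
```

Request:
{"name": "play_rows", "arguments": {
  "deltas": [
    [[0.5,0,0,0,0,0,36],[0,0,0,0,0,0,36],[0,0,0,0,0,0,36]]
  ]
}}

```text
time_s: 63.4
ee_pos: [0.4985, 0.2484, 0.0805]
eef_rot: [2.025, 1.571, 0.327]
force: [1.0, -0.6, -3.1]
grip_width: 0.0454
```

Request:
{"name": "play_rows", "arguments": {
  "deltas": [
    [[0.5,0,0,0,0,0,36],[0,0,0,0,0,0,36],[0,0,0,0,0,0,36]]
  ]
}}

```text
time_s: 63.7
ee_pos: [0.4986, 0.2485, 0.0804]
eef_rot: [2.225, 1.57, 0.527]
force: [-2.9, -0.8, 5.8]
grip_width: 0.0454
```

Contact. Release, lift, and move clear (toward −y, up) for a final check.

Request:
{"name": "play_rows", "arguments": {
  "deltas": [
    [[0,0,0,0,0,0,55],[0,0,0,0,0,0,75],[0,0,0,0,0,0,75],[0,0,0,0,0,0,75],[-7.5,0,0,0,0,0,75],[-20,0,0,0,0,0,75],[-30,0,0,0,0,0,94],[-40,0,0,0,0,0,94],[-30,0,0,0,0,0,94],[-10,0,0,0,0,0,94]]
  ]
}}

```text
time_s: 64.7
ee_pos: [0.4993, 0.2488, 0.2213]
eef_rot: [2.087, 1.566, 0.388]
force: [-0.1, 0.4, -0.2]
grip_width: 0.0939
```

Request:
{"name": "play_rows", "arguments": {
  "deltas": [
    [[0,0,20,0,0,0,94],[0,0,45,0,0,0,94],[0,0,48,0,0,0,94],[0,0,48,0,0,0,94],[0,0,48,0,0,0,94],[0,0,48,0,0,0,94],[0,0,48,0,0,0,94],[0,0,48,0,0,0,94],[0,0,48,0,0,0,94],[0,0,40,0,0,0,94]]
  ]
}}

```text
time_s: 65.7
ee_pos: [0.4412, -0.1911, 0.217]
eef_rot: [-1.742, 1.57, 2.841]
force: [0.2, -0.2, 0.1]
grip_width: 0.094
```

Request:
{"name": "play_rows", "arguments": {
  "deltas": [
    [[0,0,40,0,0,0,94],[0,0,40,0,0,0,94],[0,0,20,0,0,0,94],[0,0,0,0,0,0,94],[0,0,0,0,0,0,94],[0,0,0,0,0,0,94]]
  ]
}}

```text
time_s: 66.3
ee_pos: [0.4296, -0.2871, 0.2173]
eef_rot: [-2.266, 1.57, 2.319]
force: [0.4, -0.0, -0.6]
grip_width: 0.0943
```

```bash
python3 - <<'E'
from h import *
np.set_printoptions(precision=4,suppress=True)
st(); t=cam('top'); s=cam('side'); save(t,'t20'); save(s,'s20')
a=cv2.resize(t['img'][200:290,130:370][:,:,::-1],None,fx=3,fy=3,interpolation=cv2.INTER_CUBIC)
t0=cv2.imread('pics/t1.png'); t0=cv2.imread('pics/top0.png')
b=cv2.resize(t0[200:290,130:370],None,fx=3,fy=3,interpolation=cv2.INTER_CUBIC)
cv2.imwrite('pics/cmp.png',np.vstack([b,a]))
for n,im in(('start',cv2.cvtColor(t0,cv2.COLOR_BGR2RGB)),('now',t['img'])):
    h=cv2.cvtColor(im,cv2.COLOR_RGB2HSV)
    for nm,m in (('redcap',((h[...,0]<6)|(h[...,0]>174))&(h[...,1]>150)&(h[...,2]>130)),('blue',(h[...,0]>105)&(h[...,0]<130)&(h[...,1]>120)),('dark',(h[...,2]<60))):
        m=m.copy(); m[:,:140]=0;m[:,260:]=0;m[:240]=0;m[300:]=0
        k,l,q,c=cv2.connectedComponentsWithStats(m.astype(np.uint8))
        for i in range(1,k):
            if q[i,4]>40: print(n,nm,q[i,4],c[i],plane(t,c[i],.144))
E
```

```text
t 66.3 p [ 0.4296 -0.2871  0.2173] th -0.1271 R0 [-0.0003  0.0003 -1.    ] F [ 0.43 -0.02 -0.61] g 0.0943
start redcap 175 [207.8229 260.7486] [[0.4974 0.2468 0.144 ]]
start blue 223 [164.1794 262.6682] [[0.5013 0.3434 0.144 ]]
start dark 65 [157.7846 245.0462] [[0.542  0.3571 0.144 ]]
start dark 655 [179.0962 262.7328] [[0.4983 0.3103 0.144 ]]
now redcap 175 [207.9314 260.8857] [[0.497  0.2466 0.144 ]]
now blue 232 [164.1595 262.5   ] [[0.5017 0.3435 0.144 ]]
now dark 55 [158.9818 244.5818] [[0.5428 0.3544 0.144 ]]
now dark 533 [178.1051 263.8086] [[0.4961 0.3126 0.144 ]]
```

View pics/cmp.png

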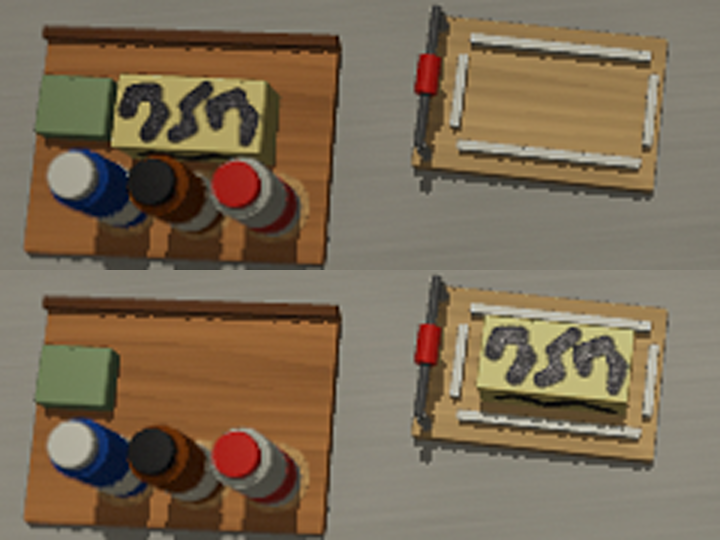

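View pics/s20.png

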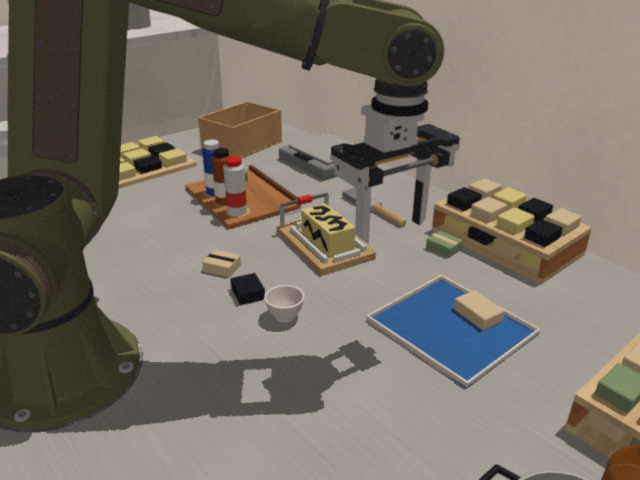

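```bash
python3 - <<'E'
from h import *
t=cam('top')
L=plane(t,zs([[484,46],[634,53],[627,135],[478,122]],3,(130,200)),.073);c=L.mean(0);e=L[0]+L[3]-L[1]-L[2];yaw=-.188
d=c[:2]-[.566,.011];print(c,'in cutter',d@[np.cos(yaw),np.sin(yaw)],d@[-np.sin(yaw),np.cos(yaw)],'yaw',np.arctan2(-e[0],e[1]))
st(); print(hand_in())
E
```

```text
[0.56396789 0.00831229 0.073     ] in cutter -0.0014939850788751531 -0.0030201475183078644 yaw -0.15526943764091278
t 66.45 p [ 0.4297 -0.2873  0.2176] th -0.1267 R0 [ 2.e-04 -1.e-04 -1.e+00] F [-0.1   0.13 -1.29] g 0.0941
the job is handed in; nothing more can be done
None
```

I moved white, amber and blue to the tray one by one. The loaf then went onto the cutter bed, and blue, amber and white went back to their spots by reversing the moves that took them away. I handed the job in at about 66 s; no verdict is reported.

**Last checks:**
- **Bottles:** all three stood upright. In the top view the white bottle's red cap and the blue body were within about 0.5 mm of where they started. The amber bottle's colour-mask centre differed by about 3 mm, but that dark mask also took in shadow. By gripper pose, amber was set down within 1 mm of where I picked it up.
- **Loaf:** it lay flat between rails and stops, about 1.5 mm across and 3 mm along from the bed centre, and about 0.03 rad off the cutter's direction.
- **Soap bars:** both looked unmoved in the pictures; I did not measure them.
- **Gripper:** it was open and clear of everything, with a force reading near zero.

**Disagreements:** one early wrist-camera reading, taken while the arm was still settling, put the bottles and loaf about 7 mm further in +y than the top camera. A later wrist picture, with the arm closer to rest, put the white cap between the two readings, and I grasped between them. The side view of the bottle caps was also about 2 pixels off the top-camera prediction.

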